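Brush out, refill and close the parts jars

ROBOT

A 6-joint arm with a two-finger parallel gripper is mounted at the origin on the work surface. World frame = base frame: x ahead of the robot, y to its left, z up, the work surface at z = 0. Lengths are in m, angles in rad, forces in N, time in s.
With the tool pointing down it reaches from about 0.35 to 0.975 m from the base axis. Payload 7.1 kg.
Tool frame: the origin (TCP) lies on the centre line of the jaws, within the pads' length; the fingertips stand 19 mm ahead of it and the grasp point (between the pads) is the TCP; z points along the fingers, y is the line along which they close (so a half turn about z gives the same grasp; the last joint's range is limited). The gripper opens to 88 mm and grips with 3 to 60 N. Pads are 20 mm wide; open, the fingers measure 115 mm over their backs; the gripper's body (75 mm by 178 mm) begins 61 mm behind the grasp point.
Start: joints at [1.204, 0.423, 1.63, -0, 1.089, -0.019], TCP at [0.213, 0.588, 0.242] pointing down, gripper open.
Joint ranges: [-3, 3], [-0.9, 2.11], [0.09, 2.58], [-1.31, 4.45], [0.11, 2.69], [-2.54, 2.54]. Speed limits (rad/s): [2.39, 2.39, 3.01, 3.14, 3.14, 3.14].

INTERFACE

Orientations are given as a rotation vector (axis times angle).
In Python, from workcell import readout, eyes, workorder gives the robot as it stands. The module is installed in compiled form; this text tells all that it offers.
- The arm moves only by the shell command python3 -m pendant 'ROWS' [OPENING] [FORCE]. ROWS is JSON, a list of rows, each an object of numbers: "tx", "ty", "tz": the shift along the tool's x, y, z scaled (see below); "ax", "ay", "az": the turn, a rotation vector about the tool's x, y, z scaled (see below). A call has 1 to 10 rows; each row is the pose to reach, as a shift and turn from the pose commanded when the call began, along the tool's axes at that moment; what a row does not reach only later rows make up. The controller multiplies each number of a shift by 200 mm and each number of a turn by 30 degrees. A row lasts 1/10 s, in which the tool goes at most 50 mm and 8.59 degrees, less where a joint would pass 70% of its speed; a pose out of reach is approached as far as the arm can. A call with a number of a shift or a turn outside -1 to 1 is refused whole. A call with a gripper value outside its range is refused whole. OPENING is the opening, from -1 (shut) to 1 (fully open), set as the call begins (- or left out, the last holds). The fingers move at their own pace and stop on an object; FORCE is the grip in N (left out, the last holds). Time passes only in rows, so rows that repeat a pose let the fingers close. It gives the time, the measured TCP pose, the force, the opening and the grip force at its end, in the units of the state.
- readout.state(): the state, without advancing time (a new reading comes with each control period).
- eyes.snapshot(name): name is "scene" or "top"; returns a dict with "color" (384x512x3 uint8, blue, green, red), "range_z" (384x512 float32, m along the optical axis (not along the pixel's ray), 0 where there is no reading), "intrinsics" (3x3 intrinsics, pixels), "k1" (the pictures are not rectified: a ray, as slopes to the right and down, at radius r is drawn at 1 + k1 r^2 times it, then the intrinsics apply), "R" (3x3) and "t" (3): a world point X has camera coordinates R X + t. Camera axes: x right, y down, z forward; pixel columns grow to the right and rows downward; lengths in m; the calibration is good to about 2 mm. A picture is of the moment at which its call begins.
- workorder.close_job(): hands the job in; it is judged then, once.
The state is a dict: "time_s": time; "q": joint angles; "qd": joint speeds; "tau": joint torques, N m; "position": TCP position; "eef_rot": TCP orientation; "contact_force": force on the tool from outside, world axes, zero at the start; "moment": the same for the moment, N m; "gripper_width": finger opening in m; "grasp_force": force on a finger pad.
Only numpy, scipy, OpenCV 4.12 (cv2) and the standard library are available. Lean on these libraries where they do the work, as an engineer would, in place of code of your own. Each camera call takes 0.05 s, during which the arm holds its last target. There are 200 camera calls.

TASK

Dust out the open aluminium parts jars on the desk (two or three of them) with the long brush from its pot, one after another from the tallest to the shortest: in each jar push the brush right down to the bottom, draw it up to the mouth and push it right down to the bottom again. Then put one heat sink into each jar and close each jar with the lid that fits it, fully seated; what is left over without a jar is not needed. At the end the brush must stand back in its pot. Do not tip the jars over, and leave the other things on the desk where they are.

Things in the scene. Friction and masses are not known exactly. Their poses are not given: they have to be found in the camera images.
- jar_tall: tall narrow round open jar, plain aluminium, 66 mm in outer diameter, 120 mm high, wall 4 mm, bottom 6 mm thick, loose, 0.4 kg. Origin: centre of its underside, z up. May be absent.
- jar_square: square open jar of middle height, plain aluminium, 72 x 72 mm outside, 95 mm high, wall 4 mm, bottom about 5 mm thick, loose, 0.4 kg. Origin: centre of its underside, z up, x and y square to its sides. May be absent.
- jar_wide: short wide round open jar, plain aluminium, 90 mm in outer diameter, 70 mm high, wall 4 mm, bottom 6 mm thick, loose, 0.4 kg. Origin: centre of its underside, z up. May be absent.
- lid_tall: lid of the tall jar: smallest round aluminium plate, 68 mm in diameter, 6 mm thick, over a rubber plug 52 mm in diameter and 8 mm deep. Origin: centre of the plug's underside, z up. Black round knob 20 mm in diameter, 18 to 43 mm above the origin, on the axis, taken from above. Seated: origin 112 mm above the jar's underside, plate on the rim, 3 mm play all round.
- lid_square: lid of the square jar: aluminium plate 74 x 74 x 6 mm over a rubber plug 58 x 58 mm, 8 mm deep; x, y square to its sides (fits in any quarter turn). Origin: centre of the plug's underside, z up. Black round knob 20 mm in diameter, 18 to 43 mm above the origin, on the axis, taken from above. Seated: origin 87 mm above the jar's underside, plate on the rim, 3 mm play all round.
- lid_wide: lid of the wide jar: largest round aluminium plate, 92 mm in diameter, 6 mm thick, over a rubber plug 76 mm in diameter and 8 mm deep. Origin: centre of the plug's underside, z up. Black round knob 20 mm in diameter, 18 to 43 mm above the origin, on the axis, taken from above. Seated: origin 62 mm above the jar's underside, plate on the rim, 3 mm play all round.
- lid_tall_knob (a point): middle of the knob of the tall jar's lid, 30 mm above the lid's origin
- lid_square_knob (a point): middle of the knob of the square jar's lid, 30 mm above the lid's origin
- lid_wide_knob (a point): middle of the knob of the wide jar's lid, 30 mm above the lid's origin
- brush: long bottle brush, 200 mm, upright in its pot, bristles down. Origin: centre of its lower tip, z along the brush to the handle. White round bristle head 28 mm in diameter from 0 to 75 mm, steel stem 8 mm in diameter up to 130 mm, black round handle 16 mm in diameter from 130 to 192 mm (grip it from above at about 165), pommel 22 mm in diameter to 200 mm.
- pot: black brush pot, fixed to the desk: round cup 52 mm in outer diameter, 44 mm inside, 80 mm high, floor 6 mm thick, on a foot 90 mm in diameter and 5 mm thick. Origin: centre of its underside. It stands at the left or right of the work area.
- sink_a: one of three alike finned heat sinks, dark metal block 28 x 28 x 40 mm high, 60 g, standing on the desk; origin: centre of its underside, z up. Any of them may go into any jar.
- sink_b: one of three alike finned heat sinks, dark metal block 28 x 28 x 40 mm high, 60 g, standing on the desk; origin: centre of its underside, z up. Any of them may go into any jar.
- sink_c: one of three alike finned heat sinks, dark metal block 28 x 28 x 40 mm high, 60 g, standing on the desk; origin: centre of its underside, z up. Any of them may go into any jar.
- mug: white mug 80 mm across and 90 mm high, a bystander; origin under its centre
- mouse: black computer mouse 105 x 60 x 34 mm, a bystander; origin under its centre
- hub: small aluminium USB hub 26 x 60 x 14 mm, a bystander; origin under its centre
- screwdriver: screwdriver 180 mm long with a black handle, lying, a bystander
- tape: grey tape roll 90 mm in diameter, 20 mm high, a bystander; origin under its centre
- drive: flat dark external disk drive 115 x 78 x 16 mm, a bystander; origin under its centre
Not all that is in view belongs to the job. What is shaped like the pot but orange or red is not meant.

How it is judged:
By the outcome, as a careful person would: the job done as asked, in the order asked, and still so for the second after the job is handed in, with the robot touching nothing.
Of jar_tall, jar_square, jar_wide only 2 to 3 are there at a start; the rules pass over those that are not, and their reading is None.
At some moment in a run one of jar_tall, jar_square, jar_wide, lid_tall, lid_square, lid_wide may be knocked a few centimetres aside while the robot is not near it.
It also fails if it takes over 210 s, if anything falls off the work surface, if the arm or the gripper's body presses on something with over 40 N, if the wrist force passes 120 N, or if a joint passes its speed limit or range.

## Working session

There is one attempt and no reset: what is moved stays moved. The work goes in short steps, Python scripts to look and compute and a shell command to move; the robot and the scene stay as the last step left them, time stands still between calls to the robot, and variables do not carry over. Pictures are saved under pics/ and viewed, at most 14 in all, crops included, and the job is handed in when it is done.

```bash
mkdir -p pics; cat > h.py <<'E'
import numpy as np, cv2
from workcell import readout, eyes
from scipy.spatial.transform import Rotation as Ro
def cloud(s):
    K,k1=s["intrinsics"],s["k1"]; h,w=s["range_z"].shape
    u,v=np.meshgrid(np.arange(w),np.arange(h))
    D=np.array([k1,0,0,0,0.])
    p=cv2.undistortPoints(np.stack([u,v],-1).reshape(-1,1,2).astype(float),K,D).reshape(h,w,2)
    z=s["range_z"].astype(float)
    X=np.stack([p[...,0]*z,p[...,1]*z,z],-1)
    W=(X-s["t"])@s["R"]
    W[z==0]=np.nan
    return W
E
python3 - <<'E'
from h import *
for n in("scene","top"):
    s=eyes.snapshot(n); np.savez(n+".npz",**s); cv2.imwrite(f"pics/{n}1.png",cv2.resize(s["color"],(800,600),interpolation=cv2.INTER_CUBIC))
    print(n,-s["R"].T@s["t"],s["k1"])
st=readout.state();print({k:np.round(v,3) for k,v in st.items()})
E
```

```text
scene [ 1.14432709 -0.66977541  0.76814422] -0.032305007879130015
top [0.31101206 0.09683982 1.23614088] -0.058333839586050075
{'time_s': np.float64(0.1), 'q': array([ 1.204,  0.424,  1.631, -0.   ,  1.089, -0.019]), 'qd': array([ 0.001, -0.   ,  0.   ,  0.001, -0.001, -0.001]), 'tau': array([-0.0000e+00, -5.4561e+01, -2.7432e+01,  6.4000e-02,  1.9000e-02,
       -0.0000e+00]), 'position': array([0.213, 0.587, 0.241]), 'eef_rot': array([-5.430e-01, -3.094e+00,  2.000e-03]), 'contact_force': array([ 0.633,  0.277, -0.846]), 'moment': array([-0.036, -0.003,  0.048]), 'grasp_force': np.float64(0.0), 'gripper_width': np.float64(0.088)}
```

View pics/scene1.png

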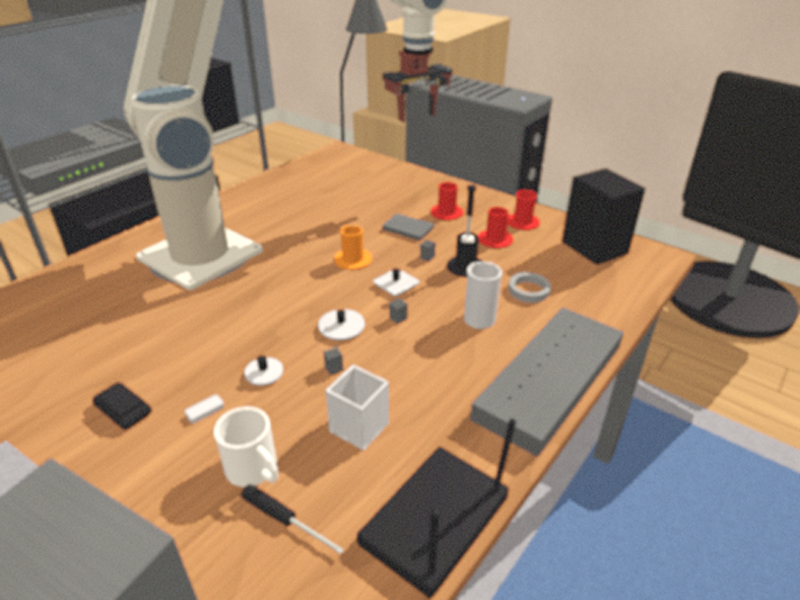

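View pics/top1.png

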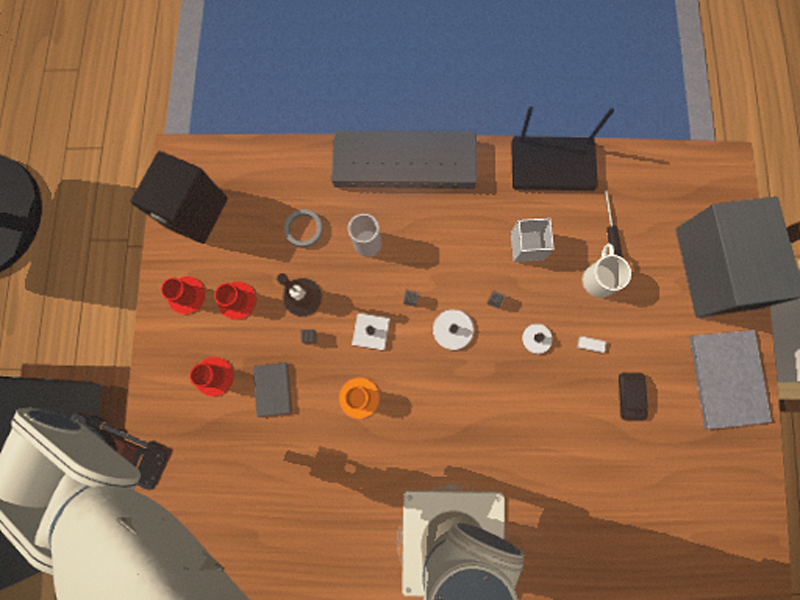

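Top picture: open jars are the tall one (365,235) and the square one (532,240), with no wide jar. The black pot with the brush is at (300,293); the red ones at (183,293), (235,298) and (211,376) and the orange one at (359,398) are decoys. Lids: square (371,331), wide (453,330), tall (537,339). Sinks: (411,298), (497,298), (309,337). The mug (607,272) is next to the square jar and the tape (303,228) next to the tall jar.

```bash
cat >> h.py <<'E'
def topz(W,c,r,z0,z1):
    m=(np.hypot(W[...,0]-c[0],W[...,1]-c[1])<r)&(W[...,2]>z0)&(W[...,2]<z1)
    return W[m]
def circ(P):  # min enclosing circle of xy
    c,r=cv2.minEnclosingCircle(P[:,:2].astype(np.float32)); return np.round([*c,r],4)
def rect(P):
    return cv2.minAreaRect((P[:,:2]*1000).astype(np.float32))
E
python3 - <<'E'
from h import *
s=np.load("top.npz"); W=cloud(s); t=np.load("scene.npz"); V=cloud(t)
def at(u,v): return np.round(W[int(v*.64),int(u*.64)],3)
for n,u,v in [("tall",365,250),("sq",532,255),("pot",310,305),("lidsq",360,340),("lidw",440,340),("lidt",530,348),("s1",411,296),("s2",497,296),("s3",309,334),("mug",600,285),("tape",290,228),("desk",500,430)]:
    print(n,at(u,v))
for n,u,v,r,z0,z1 in [("tall",365,240,.08,.10,.14),("sq",532,240,.08,.08,.11),("lidsq",371,331,.07,.008,.025),("lidw",453,330,.07,.008,.025),("lidt",537,339,.05,.008,.025),("ksq",371,331,.05,.032,.06),("kw",453,330,.05,.032,.06),("kt",537,339,.05,.032,.06),
  ("s1",411,296,.04,.03,.06),("s2",497,296,.04,.03,.06),("s3",309,334,.04,.03,.06),("brush",300,290,.09,.18,.25),("bhandle",300,290,.09,.12,.18),("pot",300,290,.07,.06,.09),("foot",300,290,.07,.003,.008)]:
    c=np.nanmedian(W[int(v*.64)-8:int(v*.64)+8,int(u*.64)-8:int(u*.64)+8].reshape(-1,3),0)
    for nm,C in(("top",W),("scn",V)):
        P=topz(C,c,r,z0,z1)
        if len(P)<5: print(n,nm,"few",len(P));continue
        P=P[np.all(np.abs(P-np.median(P,0))<.1,1)]
        print(n,nm,len(P),"circ",circ(P),"mean",np.round(P.mean(0),4),"zmax",round(np.percentile(P[:,2],98),4),"rect",np.round(rect(P)[0],1),np.round(rect(P)[1],1),round(rect(P)[2],1))
E
```

```text
tall [0.634 0.204 0.053]
sq [ 0.628 -0.172  0.057]
pot [0.515 0.331 0.006]
lidsq [0.436 0.212 0.015]
lidw [0.439 0.032 0.013]
lidt [ 0.425 -0.173  0.014]
s1 [0.534 0.097 0.038]
s2 [ 0.543 -0.101  0.006]
s3 [0.446 0.325 0.039]
mug [ 0.555 -0.313  0.087]
tape [0.7   0.387 0.014]
desk [ 0.24  -0.105  0.003]
tall top 122 circ [0.665  0.2044 0.0331] mean [0.6654 0.2037 0.1135] zmax 0.1223 rect [664.8 203.2] [64.5 60.9] 2.1
tall scn 243 circ [0.6701 0.2041 0.0359] mean [0.6716 0.2019 0.1109] zmax 0.1201 rect [670.1 203.1] [64.2 68.2] 32.9
sq top 163 circ [ 0.6645 -0.1736  0.0503] mean [ 0.6636 -0.174   0.0904] zmax 0.0975 rect [ 664.7 -174.2] [73.3 75.1] 4.6
sq scn 419 circ [ 0.6684 -0.1729  0.0502] mean [ 0.6696 -0.1743  0.0893] zmax 0.0964 rect [ 668.8 -173.2] [73.8 74.7] 4.5
lidsq top 381 circ [0.4549 0.1897 0.0497] mean [0.4545 0.1893 0.0127] zmax 0.0177 rect [455.4 189.5] [73.3 73.9] 81.1
lidsq scn 253 circ [0.4623 0.1877 0.0507] mean [0.4647 0.1826 0.013 ] zmax 0.0212 rect [460.2 188.5] [75.4 74.9] 82.8
lidw top 485 circ [0.4626 0.0028 0.046 ] mean [0.4623 0.0026 0.0128] zmax 0.0179 
[... 2040 characters left out ...]
ndle top 15 circ [0.5324 0.3474 0.007 ] mean [0.5303 0.3452 0.1612] zmax 0.1745 rect [530.9 345.6] [ 4.7 13.7] 48.8
bhandle scn 61 circ [0.5417 0.3494 0.0085] mean [0.5411 0.3486 0.1543] zmax 0.1788 rect [541.4 348. ] [14.2 13.7] 27.4
pot top 119 circ [0.5339 0.352  0.0261] mean [0.5314 0.3482 0.0749] zmax 0.0829 rect [533.5 349.5] [47.5 48.2] 48.9
pot scn 149 circ [0.5391 0.3523 0.0286] mean [0.5421 0.3461 0.0734] zmax 0.0835 rect [539.3 350.4] [51.  51.9] 7.2
foot top 144 circ [0.5379 0.3462 0.0681] mean [0.5283 0.3405 0.0046] zmax 0.0078 rect [539.6 334.6] [111.4 113.7] 57.6
foot scn 56 circ [0.5392 0.35   0.0458] mean [0.5299 0.3297 0.0049] zmax 0.0075 rect [526.7 350.2] [89.7 66. ] 90.0
```

```bash
python3 - <<'E'
from h import *
s=np.load("top.npz")["color"]
cv2.imwrite("pics/crop1.png",cv2.resize(s[130:240,170:390],(800,400),interpolation=cv2.INTER_CUBIC))
E
```

```text
(no output)
```

View pics/crop1.png

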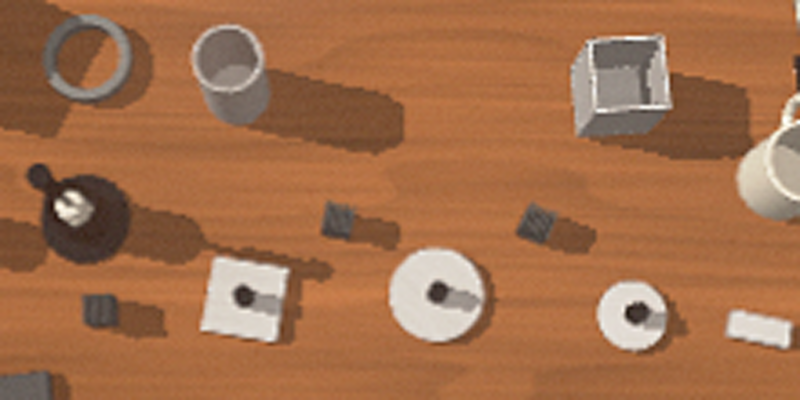

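Crop confirms it: the black pot (75,215 in the crop) has the white bristles and the handle. Small round lid (632,315), square lid (245,298), sinks (338,220) and (536,223). The two cameras differ by about 5 mm in x, so I'll use the average and check it on the held brush. Raising and squaring the tool now.

```bash
cat > go.py <<'E'
import sys; from h import *
# usage: go.py x y z [yawdeg]  (yaw 0: tool y = world +y, tool x = -x)
s=readout.state(); R=Ro.from_rotvec(s["eef_rot"]); p=s["position"]
a=list(map(float,sys.argv[1:]))
T=Ro.from_euler("z",a[3] if len(a)>3 else 0,degrees=True)*Ro.from_matrix(np.diag([-1.,1,-1]))
d=R.inv().apply(np.array(a[:3])-p)*5; w=(R.inv()*T).as_rotvec(degrees=True)/30
print("t",round(s["time_s"],1),"p",p.round(4),"q",s["q"].round(2),"F",s["contact_force"].round(1),"w",round(float(s["gripper_width"]),4),"g",round(float(s["grasp_force"]),1),"\n shift",d.round(3),"turn",w.round(3))
E
python3 -m pendant '[{"tz":-0.2,"az":-0.2},{"tz":-0.4,"az":-0.4},{"tz":-0.5,"az":-0.664},{"tz":-0.5,"az":-0.664},{"tz":-0.5,"az":-0.664},{"tz":-0.5,"az":-0.664}]' 1 30
python3 go.py 0.5368 0.350 0.30
```

```text
t 0.1 p [0.2128 0.5872 0.241 ] q [ 1.2   0.42  1.63 -0.    1.09 -0.02] F [ 0.6  0.3 -0.8] w 0.0876 g 0.0 
 shift [-1.927 -0.563 -0.294] turn [-0.003 -0.    -0.664]$[0]: bad value
```

```bash

python3 -m pendant '[{"tx":0,"ty":0,"tz":-0.25,"ax":0,"ay":0,"az":-0.28},{"tx":0,"ty":0,"tz":-0.5,"ax":0,"ay":0,"az":-0.5},{"tx":0,"ty":0,"tz":-0.5,"ax":0,"ay":0,"az":-0.664},{"tx":0,"ty":0,"tz":-0.5,"ax":0,"ay":0,"az":-0.664},{"tx":0,"ty":0,"tz":-0.5,"ax":0,"ay":0,"az":-0.664}]' 1 30
python3 go.py 0.5368 0.350 0.30
```

```text
time_s: 0.6
position: [0.2127, 0.5868, 0.3405]
eef_rot: [-0.004, -3.141, 0.003]
contact_force: [0.2, 0.1, -0.7]
gripper_width: 0.088
grasp_force: 0.0
t 0.6 p [0.2127 0.5868 0.3405] q [ 1.2   0.33  1.53  0.    1.28 -0.36] F [ 0.2  0.1 -0.7] w 0.088 g 0.0 
 shift [-1.624 -1.18   0.203] turn [-0.004 -0.002 -0.005]
```

```bash

python3 -m pendant '[{"tx":-0.2,"ty":-0.15,"tz":0,"ax":0,"ay":0,"az":0},{"tx":-0.4,"ty":-0.3,"tz":0,"ax":0,"ay":0,"az":0},{"tx":-0.6,"ty":-0.44,"tz":0,"ax":0,"ay":0,"az":0},{"tx":-0.812,"ty":-0.59,"tz":0,"ax":0,"ay":0,"az":0},{"tx":-0.812,"ty":-0.59,"tz":0,"ax":0,"ay":0,"az":0}]' 
python3 -m pendant '[{"tx":-0.2,"ty":-0.15,"tz":0,"ax":0,"ay":0,"az":0},{"tx":-0.4,"ty":-0.3,"tz":0,"ax":0,"ay":0,"az":0},{"tx":-0.6,"ty":-0.44,"tz":0,"ax":0,"ay":0,"az":0},{"tx":-0.812,"ty":-0.59,"tz":0,"ax":0,"ay":0,"az":0},{"tx":-0.812,"ty":-0.59,"tz":0,"ax":0,"ay":0,"az":0}]' >/dev/null
python3 go.py 0.5368 0.350 0.171
python3 - <<'E'
from h import *
for n in("top","scene"):
    s=eyes.snapshot(n); np.savez(n+"2.npz",**s); W=cloud(s); p=readout.state()["position"]
    P=topz(W,p,.08,.315,.34)
    print(n,len(P),circ(P) if len(P)>3 else "", rect(P) if len(P)>3 else "")
    P=topz(W,(.537,.35),.04,.18,.23); print("brush",len(P),circ(P) if len(P)>3 else "")
    cv2.imwrite(f"pics/{n}2.png",s["color"])
E
```

```text
time_s: 1.1
position: [0.3787, 0.4658, 0.3397]
eef_rot: [-0.011, -3.14, 0.006]
contact_force: [-0.4, -0.1, 0.5]
gripper_width: 0.0879
grasp_force: 0.0
t 1.6 p [0.5408 0.3484 0.3396] q [ 0.55  0.36  1.49 -0.    1.29 -1.01] F [-0.6  0.7 -0.5] w 0.0882 g 0.0 
 shift [0.019 0.01  0.843] turn [-0.004 -0.002 -0.012]
top 0  
brush 0 
scene 86 [0.5463 0.3488 0.0546] ((541.7286987304688, 349.09539794921875), (108.40231323242188, 23.677398681640625), 88.67425537109375)
brush 44 [0.5386 0.3534 0.0119]
```

```bash

python3 -m pendant '[{"tx":0.014,"ty":0.013,"tz":0.2,"ax":0,"ay":0,"az":0},{"tx":0.014,"ty":0.013,"tz":0.4,"ax":0,"ay":0,"az":0},{"tx":0.014,"ty":0.013,"tz":0.55,"ax":0,"ay":0,"az":0},{"tx":0.014,"ty":0.013,"tz":0.7,"ax":0,"ay":0,"az":0},{"tx":0.014,"ty":0.013,"tz":0.8,"ax":0,"ay":0,"az":0},{"tx":0.014,"ty":0.013,"tz":0.843,"ax":0,"ay":0,"az":0},{"tx":0.014,"ty":0.013,"tz":0.843,"ax":0,"ay":0,"az":0}]' 
python3 -m pendant '[{"tx":0,"ty":0,"tz":0,"ax":0,"ay":0,"az":0},{"tx":0,"ty":0,"tz":0,"ax":0,"ay":0,"az":0},{"tx":0,"ty":0,"tz":0,"ax":0,"ay":0,"az":0},{"tx":0,"ty":0,"tz":0,"ax":0,"ay":0,"az":0},{"tx":0,"ty":0,"tz":0,"ax":0,"ay":0,"az":0},{"tx":0,"ty":0,"tz":0,"ax":0,"ay":0,"az":0},{"tx":0,"ty":0,"tz":0,"ax":0,"ay":0,"az":0},{"tx":0,"ty":0,"tz":0,"ax":0,"ay":0,"az":0},{"tx":0,"ty":0,"tz":0,"ax":0,"ay":0,"az":0},{"tx":0,"ty":0,"tz":0,"ax":0,"ay":0,"az":0}]' -1 35
python3 go.py 0.5368 0.350 0.171
```

```text
time_s: 2.4
position: [0.5331, 0.3548, 0.1717]
eef_rot: [0.002, -3.139, 0.002]
contact_force: [-0.3, -0.3, 0.5]
gripper_width: 0.0877
grasp_force: 0.0
time_s: 3.4
position: [0.5349, 0.3541, 0.173]
eef_rot: [-0.0, -3.142, 0.0]
contact_force: [-0.1, -0.4, -1.1]
gripper_width: 0.021
grasp_force: 35.0
t 3.4 p [0.5349 0.3541 0.173 ] q [ 0.57  0.53  1.64 -0.    0.98 -1.  ] F [-0.1 -0.4 -1.1] w 0.021 g 35.0 
 shift [-0.009 -0.02   0.01 ] turn [-0. -0. -0.]
```

```bash

python3 -m pendant '[{"tx":0,"ty":0,"tz":-0.1,"ax":0,"ay":0,"az":0},{"tx":0,"ty":0,"tz":-0.25,"ax":0,"ay":0,"az":0},{"tx":0,"ty":0,"tz":-0.4,"ax":0,"ay":0,"az":0},{"tx":0,"ty":0,"tz":-0.6,"ax":0,"ay":0,"az":0},{"tx":0,"ty":0,"tz":-0.75,"ax":0,"ay":0,"az":0},{"tx":0,"ty":0,"tz":-0.85,"ax":0,"ay":0,"az":0},{"tx":0,"ty":0,"tz":-0.85,"ax":0,"ay":0,"az":0},{"tx":0,"ty":0,"tz":-0.85,"ax":0,"ay":0,"az":0},{"tx":0,"ty":0,"tz":-0.85,"ax":0,"ay":0,"az":0},{"tx":0,"ty":0,"tz":-0.85,"ax":0,"ay":0,"az":0}]' 
python3 go.py 0.668 0.204 0.342
python3 - <<'E'
from h import *
p=readout.state()["position"]
for n in("top","scene"):
    s=eyes.snapshot(n); np.savez(n+"3.npz",**s); W=cloud(s)
    P=topz(W,p,.08,.315,.34)
    print(n,len(P), rect(P) if len(P)>3 else "")
    for z in(.15,.18,.21,.24,.27,.30):
        P=topz(W,p,.04,z,z+.03)
        if len(P)>3: print(z,len(P),P.mean(0).round(4))
    c=s["color"]
    if n=="scene": cv2.imwrite(f"pics/{n}3.png",cv2.resize(c[40:240,200:400],(600,600),interpolation=cv2.INTER_CUBIC))
E
```

```text
time_s: 4.4
position: [0.5344, 0.3537, 0.3412]
eef_rot: [-0.0, -3.139, 0.003]
contact_force: [0.2, -0.5, -0.2]
gripper_width: 0.0208
grasp_force: 35.0
t 4.4 p [0.5344 0.3537 0.3412] q [ 0.57  0.36  1.49 -0.    1.29 -1.  ] F [ 0.2 -0.5 -0.2] w 0.0208 g 35.0 
 shift [-0.668 -0.749 -0.005] turn [-0.003 -0.005 -0.   ]
top 0 
scene 70 ((536.6019287109375, 353.13604736328125), (41.915931701660156, 24.865949630737305), 89.3486099243164)
0.15 8 [0.5433 0.3452 0.1771]
0.18 67 [0.5425 0.3445 0.1951]
0.21 66 [0.5421 0.3451 0.2246]
0.24 52 [0.5403 0.3494 0.2502]
0.27 19 [0.5391 0.351  0.2838]
0.3 52 [0.5406 0.3493 0.3188]
```

View pics/scene3.png

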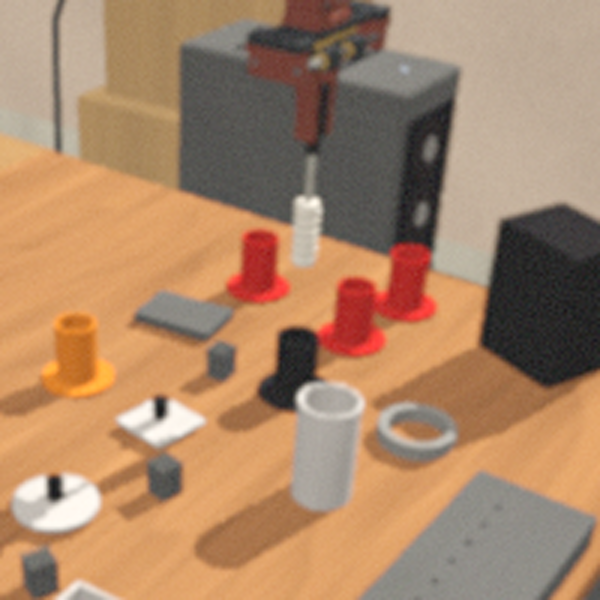

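```bash

python3 -m pendant '[{"tx":-0.13,"ty":-0.15,"tz":0,"ax":0,"ay":0,"az":0},{"tx":-0.27,"ty":-0.3,"tz":0,"ax":0,"ay":0,"az":0},{"tx":-0.4,"ty":-0.45,"tz":0,"ax":0,"ay":0,"az":0},{"tx":-0.53,"ty":-0.6,"tz":0,"ax":0,"ay":0,"az":0},{"tx":-0.63,"ty":-0.71,"tz":0,"ax":0,"ay":0,"az":0},{"tx":-0.668,"ty":-0.749,"tz":0,"ax":0,"ay":0,"az":0},{"tx":-0.668,"ty":-0.749,"tz":0,"ax":0,"ay":0,"az":0},{"tx":-0.668,"ty":-0.749,"tz":0,"ax":0,"ay":0,"az":0},{"tx":-0.668,"ty":-0.749,"tz":0,"ax":0,"ay":0,"az":0},{"tx":-0.668,"ty":-0.749,"tz":0,"ax":0,"ay":0,"az":0}]' >/dev/null
python3 go.py 0.668 0.204 0.173
python3 - <<'E'
from h import *
p=readout.state()["position"]
for n in("top","scene"):
    s=eyes.snapshot(n); W=cloud(s)
    P=topz(W,(.668,.204),.06,.105,.13); print(n,len(P), circ(P) if len(P)>3 else "")
    P=topz(W,p,.04,.18,.24); print("bristle",P.mean(0) if len(P) else 0)
    if n=="scene": cv2.imwrite("pics/scene4.png",cv2.resize(s["color"][60:260,200:400],(600,600),interpolation=cv2.INTER_CUBIC))
E
```

```text
t 5.5 p [0.6678 0.2056 0.3432] q [ 0.28  0.45  1.35  0.    1.34 -1.29] F [-0.1  0.4 -0.8] w 0.0208 g 35.0 
 shift [-0.001 -0.008  0.851] turn [ 0.    -0.     0.003]
top 0 
bristle 0
scene 189 [0.6702 0.2042 0.0356]
bristle [0.67550692 0.1960751  0.21054012]
```

View pics/scene4.png

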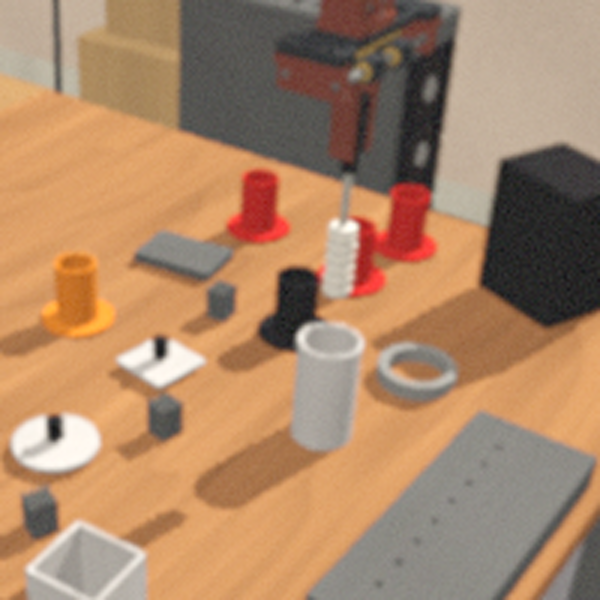

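Brush at (340,260) hangs above the jar (328,345) and is close to vertical. Going down.

```bash

python3 -m pendant '[{"tx":0,"ty":-0.004,"tz":0.1,"ax":0,"ay":0,"az":0},{"tx":0,"ty":-0.004,"tz":0.2,"ax":0,"ay":0,"az":0},{"tx":0,"ty":-0.004,"tz":0.32,"ax":0,"ay":0,"az":0},{"tx":0,"ty":-0.004,"tz":0.44,"ax":0,"ay":0,"az":0},{"tx":0,"ty":-0.004,"tz":0.56,"ax":0,"ay":0,"az":0},{"tx":0,"ty":-0.004,"tz":0.66,"ax":0,"ay":0,"az":0},{"tx":0,"ty":-0.004,"tz":0.75,"ax":0,"ay":0,"az":0},{"tx":0,"ty":-0.004,"tz":0.8,"ax":0,"ay":0,"az":0},{"tx":0,"ty":-0.004,"tz":0.83,"ax":0,"ay":0,"az":0},{"tx":0,"ty":-0.004,"tz":0.83,"ax":0,"ay":0,"az":0}]'
python3 -m pendant '[{"tx":0,"ty":0,"tz":0.01,"ax":0,"ay":0,"az":0},{"tx":0,"ty":0,"tz":0.015,"ax":0,"ay":0,"az":0},{"tx":0,"ty":0,"tz":0.02,"ax":0,"ay":0,"az":0},{"tx":0,"ty":0,"tz":0.025,"ax":0,"ay":0,"az":0},{"tx":0,"ty":0,"tz":0.025,"ax":0,"ay":0,"az":0},{"tx":0,"ty":0,"tz":0.025,"ax":0,"ay":0,"az":0}]'
```

```text
time_s: 6.6
position: [0.6683, 0.2036, 0.1767]
eef_rot: [0.0, -3.141, 0.0]
contact_force: [0.8, -0.6, -1.7]
gripper_width: 0.0209
grasp_force: 35.0
time_s: 7.2
position: [0.6691, 0.2036, 0.173]
eef_rot: [0.0, 3.14, 0.001]
contact_force: [-0.2, -0.2, 4.7]
gripper_width: 0.0207
grasp_force: 35.0
```

```bash

python3 -m pendant '[{"tx":0,"ty":0,"tz":0.005,"ax":0,"ay":0,"az":0},{"tx":0,"ty":0,"tz":0.01,"ax":0,"ay":0,"az":0},{"tx":0,"ty":0,"tz":0.01,"ax":0,"ay":0,"az":0},{"tx":0,"ty":0,"tz":0.01,"ax":0,"ay":0,"az":0}]'
python3 -m pendant '[{"tx":0,"ty":0,"tz":-0.1,"ax":0,"ay":0,"az":0},{"tx":0,"ty":0,"tz":-0.2,"ax":0,"ay":0,"az":0},{"tx":0,"ty":0,"tz":-0.3,"ax":0,"ay":0,"az":0},{"tx":0,"ty":0,"tz":-0.4,"ax":0,"ay":0,"az":0},{"tx":0,"ty":0,"tz":-0.5,"ax":0,"ay":0,"az":0},{"tx":0,"ty":0,"tz":-0.57,"ax":0,"ay":0,"az":0},{"tx":0,"ty":0,"tz":-0.57,"ax":0,"ay":0,"az":0},{"tx":0,"ty":0,"tz":-0.57,"ax":0,"ay":0,"az":0},{"tx":0,"ty":0,"tz":-0.57,"ax":0,"ay":0,"az":0}]'
python3 -m pendant '[{"tx":0,"ty":0,"tz":0.1,"ax":0,"ay":0,"az":0},{"tx":0,"ty":0,"tz":0.2,"ax":0,"ay":0,"az":0},{"tx":0,"ty":0,"tz":0.3,"ax":0,"ay":0,"az":0},{"tx":0,"ty":0,"tz":0.4,"ax":0,"ay":0,"az":0},{"tx":0,"ty":0,"tz":0.48,"ax":0,"ay":0,"az":0},{"tx":0,"ty":0,"tz":0.54,"ax":0,"ay":0,"az":0},{"tx":0,"ty":0,"tz":0.56,"ax":0,"ay":0,"az":0},{"tx":0,"ty":0,"tz":0.57,"ax":0,"ay":0,"az":0},{"tx":0,"ty":0,"tz":0.57,"ax":0,"ay":0,"az":0},{"tx":0,"ty":0,"tz":0.57,"ax":0,"ay":0,"az":0}]'
```

```text
time_s: 7.6
position: [0.6704, 0.2039, 0.1729]
eef_rot: [0.0, 3.137, 0.002]
contact_force: [-0.8, -0.5, 13.3]
gripper_width: 0.0204
grasp_force: 35.0
time_s: 8.5
position: [0.6679, 0.2033, 0.2825]
eef_rot: [-0.0, -3.139, 0.001]
contact_force: [-0.9, 0.2, -1.4]
gripper_width: 0.0208
grasp_force: 35.0
time_s: 9.5
position: [0.6691, 0.2037, 0.171]
eef_rot: [0.0, 3.14, 0.001]
contact_force: [0.1, -0.7, 2.6]
gripper_width: 0.0209
grasp_force: 35.0
```

```bash

python3 -m pendant '[{"tx":0,"ty":0,"tz":0.005,"ax":0,"ay":0,"az":0},{"tx":0,"ty":0,"tz":0.01,"ax":0,"ay":0,"az":0},{"tx":0,"ty":0,"tz":0.01,"ax":0,"ay":0,"az":0},{"tx":0,"ty":0,"tz":0.01,"ax":0,"ay":0,"az":0}]'
python3 -m pendant '[{"tx":0,"ty":0,"tz":-0.12,"ax":0,"ay":0,"az":0},{"tx":0,"ty":0,"tz":-0.24,"ax":0,"ay":0,"az":0},{"tx":0,"ty":0,"tz":-0.36,"ax":0,"ay":0,"az":0},{"tx":0,"ty":0,"tz":-0.48,"ax":0,"ay":0,"az":0},{"tx":0,"ty":0,"tz":-0.65,"ax":0,"ay":0,"az":0},{"tx":0,"ty":0,"tz":-0.8,"ax":0,"ay":0,"az":0},{"tx":0,"ty":0,"tz":-0.86,"ax":0,"ay":0,"az":0},{"tx":0,"ty":0,"tz":-0.86,"ax":0,"ay":0,"az":0}]' >/dev/null
python3 -m pendant '[{"tx":0,"ty":-0.15,"tz":0,"ax":0,"ay":0,"az":0},{"tx":0,"ty":-0.32,"tz":0,"ax":0,"ay":0,"az":0},{"tx":0,"ty":-0.5,"tz":0,"ax":0,"ay":0,"az":0},{"tx":0,"ty":-0.68,"tz":0,"ax":0,"ay":0,"az":0},{"tx":0,"ty":-0.85,"tz":0,"ax":0,"ay":0,"az":0},{"tx":0,"ty":-0.94,"tz":0,"ax":0,"ay":0,"az":0}]' >/dev/null
python3 -m pendant '[{"tx":0,"ty":-0.15,"tz":0,"ax":0,"ay":0,"az":0},{"tx":0,"ty":-0.32,"tz":0,"ax":0,"ay":0,"az":0},{"tx":0,"ty":-0.5,"tz":0,"ax":0,"ay":0,"az":0},{"tx":0,"ty":-0.68,"tz":0,"ax":0,"ay":0,"az":0},{"tx":0,"ty":-0.85,"tz":0,"ax":0,"ay":0,"az":0},{"tx":0,"ty":-0.94,"tz":0,"ax":0,"ay":0,"az":0},{"tx":0,"ty":-0.94,"tz":0,"ax":0,"ay":0,"az":0},{"tx":0,"ty":-0.94,"tz":0,"ax":0,"ay":0,"az":0},{"tx":0,"ty":-0.94,"tz":0,"ax":0,"ay":0,"az":0},{"tx":0,"ty":-0.94,"tz":0,"ax":0,"ay":0,"az":0}]' >/dev/null
python3 go.py 0.667 -0.1735 0.175
python3 - <<'E'
from h import *
p=readout.state()["position"]
s=eyes.snapshot("scene"); W=cloud(s)
P=topz(W,(.668,.204),.06,.105,.13); print("tall",len(P), circ(P))
P=topz(W,(.667,-.1735),.07,.08,.11); print("sq",len(P), circ(P), rect(P))
P=topz(W,p,.04,.18,.24); print("bristle",P.mean(0) if len(P) else 0)
E
```

```text
time_s: 9.9
position: [0.6703, 0.2039, 0.1709]
eef_rot: [0.0, 3.137, 0.002]
contact_force: [-0.4, -1.1, 11.8]
gripper_width: 0.0207
grasp_force: 35.0
t 12.3 p [ 0.6687 -0.1709  0.3401] q [-0.27  0.44  1.38  0.    1.33 -1.84] F [ 0.3  0.8 -0.4] w 0.0206 g 35.0 
 shift [ 0.008 -0.013  0.825] turn [ 0.001 -0.     0.003]
tall 183 [0.6694 0.2016 0.0358]
sq 415 [ 0.6688 -0.1729  0.0506] ((669.1717529296875, -172.97140502929688), (75.36471557617188, 74.72006225585938), 4.429300308227539)
bristle [ 0.67847093 -0.17899359  0.21031624]
```

```bash

python3 -m pendant '[{"tx":0.008,"ty":-0.013,"tz":0.1,"ax":0,"ay":0,"az":0},{"tx":0.008,"ty":-0.013,"tz":0.2,"ax":0,"ay":0,"az":0},{"tx":0.008,"ty":-0.013,"tz":0.32,"ax":0,"ay":0,"az":0},{"tx":0.008,"ty":-0.013,"tz":0.44,"ax":0,"ay":0,"az":0},{"tx":0.008,"ty":-0.013,"tz":0.56,"ax":0,"ay":0,"az":0},{"tx":0.008,"ty":-0.013,"tz":0.66,"ax":0,"ay":0,"az":0},{"tx":0.008,"ty":-0.013,"tz":0.75,"ax":0,"ay":0,"az":0},{"tx":0.008,"ty":-0.013,"tz":0.8,"ax":0,"ay":0,"az":0},{"tx":0.008,"ty":-0.013,"tz":0.825,"ax":0,"ay":0,"az":0},{"tx":0.008,"ty":-0.013,"tz":0.825,"ax":0,"ay":0,"az":0}]'
python3 -m pendant '[{"tx":0,"ty":0,"tz":0.01,"ax":0,"ay":0,"az":0},{"tx":0,"ty":0,"tz":0.015,"ax":0,"ay":0,"az":0},{"tx":0,"ty":0,"tz":0.02,"ax":0,"ay":0,"az":0},{"tx":0,"ty":0,"tz":0.025,"ax":0,"ay":0,"az":0},{"tx":0,"ty":0,"tz":0.03,"ax":0,"ay":0,"az":0},{"tx":0,"ty":0,"tz":0.03,"ax":0,"ay":0,"az":0},{"tx":0,"ty":0,"tz":0.03,"ax":0,"ay":0,"az":0}]'
```

```text
time_s: 13.35
position: [0.6669, -0.1747, 0.1749]
eef_rot: [0.0, -3.141, -0.0]
contact_force: [-0.2, 0.4, -0.7]
gripper_width: 0.0205
grasp_force: 35.0
time_s: 14.05
position: [0.6669, -0.1751, 0.1691]
eef_rot: [-0.0, -3.142, -0.0]
contact_force: [0.6, -0.6, -0.0]
gripper_width: 0.0209
grasp_force: 35.0
```

Not yet in contact; pressing further in small steps.

```bash

python3 -m pendant '[{"tx":0,"ty":0,"tz":0.005,"ax":0,"ay":0,"az":0},{"tx":0,"ty":0,"tz":0.01,"ax":0,"ay":0,"az":0},{"tx":0,"ty":0,"tz":0.01,"ax":0,"ay":0,"az":0},{"tx":0,"ty":0,"tz":0.01,"ax":0,"ay":0,"az":0}]'
python3 -m pendant '[{"tx":0,"ty":0,"tz":0.004,"ax":0,"ay":0,"az":0},{"tx":0,"ty":0,"tz":0.008,"ax":0,"ay":0,"az":0},{"tx":0,"ty":0,"tz":0.008,"ax":0,"ay":0,"az":0},{"tx":0,"ty":0,"tz":0.008,"ax":0,"ay":0,"az":0}]'
```

```text
time_s: 14.45
position: [0.6682, -0.1755, 0.1689]
eef_rot: [0.0, 3.138, -0.002]
contact_force: [-0.5, 0.2, 7.4]
gripper_width: 0.0206
grasp_force: 35.0
time_s: 14.85
position: [0.6692, -0.1758, 0.1688]
eef_rot: [0.0, 3.136, -0.003]
contact_force: [-1.0, -0.5, 13.6]
gripper_width: 0.0206
grasp_force: 35.0
```

```bash

python3 -m pendant '[{"tx":0,"ty":0,"tz":-0.1,"ax":0,"ay":0,"az":0},{"tx":0,"ty":0,"tz":-0.2,"ax":0,"ay":0,"az":0},{"tx":0,"ty":0,"tz":-0.3,"ax":0,"ay":0,"az":0},{"tx":0,"ty":0,"tz":-0.4,"ax":0,"ay":0,"az":0},{"tx":0,"ty":0,"tz":-0.46,"ax":0,"ay":0,"az":0},{"tx":0,"ty":0,"tz":-0.46,"ax":0,"ay":0,"az":0},{"tx":0,"ty":0,"tz":-0.46,"ax":0,"ay":0,"az":0},{"tx":0,"ty":0,"tz":-0.46,"ax":0,"ay":0,"az":0}]'
python3 -m pendant '[{"tx":0,"ty":0,"tz":0.1,"ax":0,"ay":0,"az":0},{"tx":0,"ty":0,"tz":0.2,"ax":0,"ay":0,"az":0},{"tx":0,"ty":0,"tz":0.3,"ax":0,"ay":0,"az":0},{"tx":0,"ty":0,"tz":0.38,"ax":0,"ay":0,"az":0},{"tx":0,"ty":0,"tz":0.43,"ax":0,"ay":0,"az":0},{"tx":0,"ty":0,"tz":0.45,"ax":0,"ay":0,"az":0},{"tx":0,"ty":0,"tz":0.46,"ax":0,"ay":0,"az":0},{"tx":0,"ty":0,"tz":0.465,"ax":0,"ay":0,"az":0},{"tx":0,"ty":0,"tz":0.465,"ax":0,"ay":0,"az":0},{"tx":0,"ty":0,"tz":0.465,"ax":0,"ay":0,"az":0}]'
python3 -m pendant '[{"tx":0,"ty":0,"tz":-0.12,"ax":0,"ay":0,"az":0},{"tx":0,"ty":0,"tz":-0.24,"ax":0,"ay":0,"az":0},{"tx":0,"ty":0,"tz":-0.36,"ax":0,"ay":0,"az":0},{"tx":0,"ty":0,"tz":-0.48,"ax":0,"ay":0,"az":0},{"tx":0,"ty":0,"tz":-0.65,"ax":0,"ay":0,"az":0},{"tx":0,"ty":0,"tz":-0.8,"ax":0,"ay":0,"az":0},{"tx":0,"ty":0,"tz":-0.88,"ax":0,"ay":0,"az":0},{"tx":0,"ty":0,"tz":-0.88,"ax":0,"ay":0,"az":0},{"tx":0,"ty":0,"tz":-0.88,"ax":0,"ay":0,"az":0}]' >/dev/null
python3 go.py 0.5365 0.3525 0.343
```

```text
time_s: 15.65
position: [0.6662, -0.1749, 0.256]
eef_rot: [-0.0, -3.14, -0.001]
contact_force: [-0.3, -0.0, -0.5]
gripper_width: 0.0206
grasp_force: 35.0
time_s: 16.65
position: [0.6687, -0.1754, 0.1671]
eef_rot: [0.0, 3.137, -0.002]
contact_force: [-1.0, 0.8, 8.4]
gripper_width: 0.0213
grasp_force: 35.0
t 17.6 p [ 0.6665 -0.175   0.3394] q [-0.27  0.44  1.38  0.    1.33 -1.84] F [ 0.8  0.2 -1.9] w 0.0206 g 35.0 
 shift [ 0.65   2.637 -0.016] turn [ 0.001 -0.002 -0.   ]
```

```bash

python3 -m pendant '[{"tx":0.05,"ty":0.2,"tz":0,"ax":0,"ay":0,"az":0},{"tx":0.1,"ty":0.4,"tz":0,"ax":0,"ay":0,"az":0},{"tx":0.15,"ty":0.6,"tz":0,"ax":0,"ay":0,"az":0},{"tx":0.2,"ty":0.8,"tz":0,"ax":0,"ay":0,"az":0},{"tx":0.22,"ty":0.88,"tz":0,"ax":0,"ay":0,"az":0}]' >/dev/null
python3 -m pendant '[{"tx":0.05,"ty":0.2,"tz":0,"ax":0,"ay":0,"az":0},{"tx":0.1,"ty":0.4,"tz":0,"ax":0,"ay":0,"az":0},{"tx":0.15,"ty":0.6,"tz":0,"ax":0,"ay":0,"az":0},{"tx":0.2,"ty":0.8,"tz":0,"ax":0,"ay":0,"az":0},{"tx":0.22,"ty":0.88,"tz":0,"ax":0,"ay":0,"az":0}]' >/dev/null
python3 -m pendant '[{"tx":0.05,"ty":0.2,"tz":0,"ax":0,"ay":0,"az":0},{"tx":0.1,"ty":0.4,"tz":0,"ax":0,"ay":0,"az":0},{"tx":0.15,"ty":0.6,"tz":0,"ax":0,"ay":0,"az":0},{"tx":0.2,"ty":0.8,"tz":0,"ax":0,"ay":0,"az":0},{"tx":0.21,"ty":0.877,"tz":0,"ax":0,"ay":0,"az":0},{"tx":0.21,"ty":0.877,"tz":0,"ax":0,"ay":0,"az":0},{"tx":0.21,"ty":0.877,"tz":0,"ax":0,"ay":0,"az":0},{"tx":0.21,"ty":0.877,"tz":0,"ax":0,"ay":0,"az":0}]' >/dev/null
python3 go.py 0.536 0.3528 0.172
python3 - <<'E'
from h import *
p=readout.state()["position"]
s=eyes.snapshot("scene"); W=cloud(s)
P=topz(W,(.537,.352),.05,.065,.09); print("pot",len(P), circ(P),rect(P))
for z in(.18,.20,.22):
    P=topz(W,p,.04,z,z+.02); print("bristle",P.mean(0), rect(P))
P=topz(W,p,.08,.315,.34); print(rect(P))
E
```

```text
t 19.4 p [0.5376 0.3505 0.3401] q [ 0.56  0.36  1.49 -0.    1.29 -1.01] F [-0.5 -0.4 -0.8] w 0.0207 g 35.0 
 shift [0.008 0.012 0.841] turn [-0.002 -0.001 -0.003]
pot 107 [0.5416 0.3537 0.0294] ((539.0153198242188, 353.21240234375), (49.140350341796875, 55.41865921020508), 15.644332885742188)
bristle [0.54614551 0.34111128 0.19002335] ((546.6735229492188, 344.1253662109375), (27.84239959716797, 17.068527221679688), 51.29248809814453)
bristle [0.54482204 0.34128334 0.21005098] ((544.740478515625, 343.051025390625), (27.071199417114258, 18.59864044189453), 28.674009323120117)
bristle [0.54555368 0.34178045 0.22948004] ((545.1459350585938, 342.29449462890625), (26.41057586669922, 16.966922760009766), 33.44585037231445)
((539.9208984375, 347.9657287597656), (39.41419982910156, 22.884492874145508), 89.61450958251953)
```

```bash

python3 -m pendant '[{"tx":0.005,"ty":0.013,"tz":0.1,"ax":0,"ay":0,"az":0},{"tx":0.005,"ty":0.013,"tz":0.2,"ax":0,"ay":0,"az":0},{"tx":0.005,"ty":0.013,"tz":0.32,"ax":0,"ay":0,"az":0},{"tx":0.005,"ty":0.013,"tz":0.44,"ax":0,"ay":0,"az":0},{"tx":0.005,"ty":0.013,"tz":0.56,"ax":0,"ay":0,"az":0},{"tx":0.005,"ty":0.013,"tz":0.66,"ax":0,"ay":0,"az":0},{"tx":0.005,"ty":0.013,"tz":0.75,"ax":0,"ay":0,"az":0},{"tx":0.005,"ty":0.013,"tz":0.8,"ax":0,"ay":0,"az":0},{"tx":0.005,"ty":0.013,"tz":0.835,"ax":0,"ay":0,"az":0},{"tx":0.005,"ty":0.013,"tz":0.835,"ax":0,"ay":0,"az":0}]'
python3 -m pendant '[{"tx":0,"ty":0,"tz":0.005,"ax":0,"ay":0,"az":0},{"tx":0,"ty":0,"tz":0.01,"ax":0,"ay":0,"az":0},{"tx":0,"ty":0,"tz":0.015,"ax":0,"ay":0,"az":0},{"tx":0,"ty":0,"tz":0.015,"ax":0,"ay":0,"az":0},{"tx":0,"ty":0,"tz":0.015,"ax":0,"ay":0,"az":0}]'
```

```text
time_s: 20.4
position: [0.536, 0.3543, 0.173]
eef_rot: [-0.001, -3.141, 0.001]
contact_force: [-0.6, -0.1, -1.0]
gripper_width: 0.0211
grasp_force: 35.0
time_s: 20.9
position: [0.536, 0.355, 0.1707]
eef_rot: [-0.0, 3.141, 0.0]
contact_force: [-0.4, 0.2, -1.1]
gripper_width: 0.0206
grasp_force: 35.0
```

```bash

python3 -m pendant '[{"tx":0,"ty":0,"tz":0.005,"ax":0,"ay":0,"az":0},{"tx":0,"ty":0,"tz":0.005,"ax":0,"ay":0,"az":0},{"tx":0,"ty":0,"tz":0.005,"ax":0,"ay":0,"az":0}]'
python3 -m pendant '[{"tx":0,"ty":0,"tz":0,"ax":0,"ay":0,"az":0},{"tx":0,"ty":0,"tz":0,"ax":0,"ay":0,"az":0},{"tx":0,"ty":0,"tz":0,"ax":0,"ay":0,"az":0},{"tx":0,"ty":0,"tz":0,"ax":0,"ay":0,"az":0},{"tx":0,"ty":0,"tz":0,"ax":0,"ay":0,"az":0},{"tx":0,"ty":0,"tz":0,"ax":0,"ay":0,"az":0},{"tx":0,"ty":0,"tz":0,"ax":0,"ay":0,"az":0},{"tx":0,"ty":0,"tz":0,"ax":0,"ay":0,"az":0}]' 1 30
python3 -m pendant '[{"tx":0,"ty":0,"tz":-0.1,"ax":0,"ay":0,"az":0},{"tx":0,"ty":0,"tz":-0.3,"ax":0,"ay":0,"az":0},{"tx":0,"ty":0,"tz":-0.5,"ax":0,"ay":0,"az":0},{"tx":0,"ty":0,"tz":-0.7,"ax":0,"ay":0,"az":0},{"tx":0,"ty":0,"tz":-0.8,"ax":0,"ay":0,"az":0},{"tx":0,"ty":0,"tz":-0.8,"ax":0,"ay":0,"az":0},{"tx":0,"ty":0,"tz":-0.8,"ax":0,"ay":0,"az":0},{"tx":0,"ty":0,"tz":-0.8,"ax":0,"ay":0,"az":0}]'  >/dev/null
cat > meas.py <<'E'
from h import *
import sys
O={"tall":(.668,.203,.08,.105,.135),"sq":(.667,-.173,.08,.08,.115),"lidsq":(.458,.189,.08,.008,.025),"lidt":(.447,-.189,.06,.008,.025),"ksq":(.458,.189,.05,.032,.06),"kt":(.447,-.189,.05,.032,.06),"s1":(.535,.099,.05,.03,.06),"s2":(.5345,-.0945,.05,.03,.06),"brush":(.537,.352,.06,.18,.23)}
C={n:cloud(eyes.snapshot(n)) for n in("top","scene")}
for k in sys.argv[1:] or O:
    c=O[k]
    for n in C:
        P=topz(C[n],c[:2],*c[2:])
        if len(P)<5: print(k,n,"few");continue
        r=rect(P); print(k,n,len(P),"circ",circ(P),"z",P[:,2].max().round(3),"rect",np.round(r[0],1),np.round(r[1],1),round(r[2],1))
E
python3 go.py .4585 .1885 .2; python3 meas.py
```

```text
time_s: 21.2
position: [0.5359, 0.3549, 0.1694]
eef_rot: [-0.0, -3.141, 0.0]
contact_force: [0.4, -0.1, -1.5]
gripper_width: 0.0209
grasp_force: 35.0
time_s: 22.0
position: [0.536, 0.3549, 0.1695]
eef_rot: [-0.0, -3.142, 0.0]
contact_force: [0.2, 0.1, 0.5]
gripper_width: 0.0814
grasp_force: 0.0
t 22.8 p [0.5352 0.3544 0.3275] q [ 0.57  0.37  1.51  0.    1.27 -1.  ] F [-0.2 -0.3  0.6] w 0.0878 g 0.0 
 shift [ 0.382 -0.829  0.64 ] turn [-0.003 -0.005 -0.   ]
tall top 102 circ [0.6659 0.2035 0.0332] z 0.123 rect [665.9 203.5] [64.7 61.3] 1.3
tall scene 192 circ [0.6702 0.2038 0.0344] z 0.122 rect [671.1 204. ] [63.1 67. ] 12.4
sq top 164 circ [ 0.6643 -0.1737  0.0505] z 0.098 rect [ 664.5 -174. ] [72.9 74.2] 3.9
sq scene 422 circ [ 0.6686 -0.174   0.0509] z 0.098 rect [ 669.1 -173.5] [74.5 74.2] 3.9
lidsq top 395 circ [0.4547 0.1897 0.0496] z 0.024 rect [455.3 189.5] [73.9 73.9] 81.8
lidsq scene 245 circ [0.4614 0.1888 0.0508] z 0.025 rect [460.5 189.5] [77.  76.5] 80.9
lidt top 250 circ [ 0.4438 -0.1895  0.0342] z 0.021 rect [ 444.8 -189.7] [64.2 66.6] 43.7
lidt scene 277 circ [ 0.4501 -0.1892  0.0352] z 0.025 rect [ 451.3 -190. ] [66.9 65.3] 56.0
ksq top 24 circ [0.4554 0.1895 0.0095] z 0.045 rect [454.9 189.6] [14.5 14.2] 2.4
ksq scene 24 circ [0.4612 0.188  0.01  ] z 0.043 rect [462.6 187.5] [17.2 16.3] 38.4
kt top 28 circ [ 0.444  -0.189   0.0101] z 0.046 rect [ 444.6 -189.2] [18.  17.6] 82.2
kt scene 42 circ [ 0.4497 -0.1883  0.0114] z 0.044 rect [ 450.  -188.1] [18.4 19.9] 12.8
s1 top 39 circ [0.5312 0.1002 0.0181] z 0.044 rect [532.9  99.5] [27.5 29. ] 80.1
s1 scene 72 circ [0.5371 0.0987 0.0195] z 0.042 rect [537.6  99.1] [29.6 30.3] 81.1
s2 top 41 circ [ 0.5318 -0.0951  0.0174] z 0.043 rect [532.3 -94.7] [28.  27.6] 67.2
s2 scene 85 circ [ 0.5378 -0.0956  0.019 ] z 0.043 rect [536.8 -95.2] [29.6 30.8] 70.6
brush top few
brush scene 45 circ [0.5394 0.3529 0.0113] z 0.206 rect [539.2 351. ] [19.  20.7] 57.6
```

```bash

python3 -m pendant '[{"tx":0,"ty":-0.2,"tz":0,"ax":0,"ay":0,"az":0},{"tx":0,"ty":-0.4,"tz":0,"ax":0,"ay":0,"az":0},{"tx":0,"ty":-0.65,"tz":0,"ax":0,"ay":0,"az":0},{"tx":0,"ty":-0.8,"tz":0,"ax":0,"ay":0,"az":0}]' 1 >/dev/null
python3 -m pendant '[{"tx":0,"ty":-0.2,"tz":0.2,"ax":0,"ay":0,"az":0.1},{"tx":0,"ty":-0.4,"tz":0.4,"ax":0,"ay":0,"az":0.317},{"tx":0,"ty":-0.475,"tz":0.6,"ax":0,"ay":0,"az":0.317},{"tx":0,"ty":-0.475,"tz":0.8,"ax":0,"ay":0,"az":0.317},{"tx":0,"ty":-0.475,"tz":1,"ax":0,"ay":0,"az":0.317},{"tx":0,"ty":-0.475,"tz":1,"ax":0,"ay":0,"az":0.317},{"tx":0,"ty":-0.475,"tz":1,"ax":0,"ay":0,"az":0.317},{"tx":0,"ty":-0.475,"tz":1,"ax":0,"ay":0,"az":0.317}]' 1 >/dev/null
python3 go.py .535 .0995 .050 -9.5; python3 meas.py s1
```

```text
t 24.1 p [0.5372 0.1004 0.1312] q [ 0.16  0.46  1.88 -0.    0.8  -1.24] F [ 0.1 -0.4  0.7] w 0.0878 g 0.0 
 shift [ 0.011 -0.006  0.406] turn [0.002 0.005 0.   ]
s1 top few
s1 scene 69 circ [0.5363 0.101  0.0188] z 0.042 rect [537.4  98.6] [32.2 28.7] 83.2
```

```bash

python3 -m pendant '[{"tx":0.011,"ty":-0.006,"tz":0.15,"ax":0,"ay":0,"az":0},{"tx":0.011,"ty":-0.006,"tz":0.28,"ax":0,"ay":0,"az":0},{"tx":0.011,"ty":-0.006,"tz":0.37,"ax":0,"ay":0,"az":0},{"tx":0.011,"ty":-0.006,"tz":0.406,"ax":0,"ay":0,"az":0},{"tx":0.011,"ty":-0.006,"tz":0.406,"ax":0,"ay":0,"az":0},{"tx":0.011,"ty":-0.006,"tz":0.406,"ax":0,"ay":0,"az":0}]' 1 
python3 -m pendant '[{"tx":0,"ty":0,"tz":0,"ax":0,"ay":0,"az":0},{"tx":0,"ty":0,"tz":0,"ax":0,"ay":0,"az":0},{"tx":0,"ty":0,"tz":0,"ax":0,"ay":0,"az":0},{"tx":0,"ty":0,"tz":0,"ax":0,"ay":0,"az":0},{"tx":0,"ty":0,"tz":0,"ax":0,"ay":0,"az":0},{"tx":0,"ty":0,"tz":0,"ax":0,"ay":0,"az":0},{"tx":0,"ty":0,"tz":0,"ax":0,"ay":0,"az":0},{"tx":0,"ty":0,"tz":0,"ax":0,"ay":0,"az":0},{"tx":0,"ty":0,"tz":0,"ax":0,"ay":0,"az":0},{"tx":0,"ty":0,"tz":0,"ax":0,"ay":0,"az":0}]' -1 20
python3 -m pendant '[{"tx":0,"ty":0,"tz":-0.1,"ax":0,"ay":0,"az":0},{"tx":0,"ty":0,"tz":-0.3,"ax":0,"ay":0,"az":0},{"tx":0,"ty":0,"tz":-0.5,"ax":0,"ay":0,"az":0},{"tx":0,"ty":0,"tz":-0.7,"ax":0,"ay":0,"az":0},{"tx":0,"ty":0,"tz":-0.8,"ax":0,"ay":0,"az":0},{"tx":0,"ty":0,"tz":-0.8,"ax":0,"ay":0,"az":0},{"tx":0,"ty":0,"tz":-0.8,"ax":0,"ay":0,"az":0},{"tx":0,"ty":0,"tz":-0.8,"ax":0,"ay":0,"az":0}]'
python3 go.py .668 .2037 .20 -9.5; python3 meas.py tall
```

```text
time_s: 24.8
position: [0.5345, 0.0994, 0.0495]
eef_rot: [0.26, 3.129, 0.001]
contact_force: [0.2, -0.6, 0.9]
gripper_width: 0.0879
grasp_force: 0.0
time_s: 25.8
position: [0.5335, 0.0991, 0.0482]
eef_rot: [-0.261, -3.131, 0.0]
contact_force: [-0.0, -0.5, 0.3]
gripper_width: 0.0281
grasp_force: 20.0
time_s: 26.6
position: [0.5325, 0.0989, 0.2067]
eef_rot: [-0.26, -3.128, 0.001]
contact_force: [0.2, -0.8, -1.2]
gripper_width: 0.0277
grasp_force: 20.0
t 26.6 p [0.5325 0.0989 0.2067] q [ 0.16  0.35  1.84 -0.    0.95 -1.24] F [ 0.2 -0.8 -1.2] w 0.0277 g 20.0 
 shift [-0.582  0.629  0.031] turn [-0.002 -0.005 -0.001]
tall top 59 circ [0.6652 0.2067 0.0328] z 0.124 rect [663.9 216.9] [65.  34.1] 7.5
tall scene 184 circ [0.6708 0.203  0.0343] z 0.122 rect [672.2 202.5] [64.5 66.3] 4.9
```

```bash

python3 -m pendant '[{"tx":-0.14,"ty":0.15,"tz":0,"ax":0,"ay":0,"az":0},{"tx":-0.29,"ty":0.31,"tz":0,"ax":0,"ay":0,"az":0},{"tx":-0.43,"ty":0.47,"tz":0,"ax":0,"ay":0,"az":0},{"tx":-0.55,"ty":0.6,"tz":0,"ax":0,"ay":0,"az":0},{"tx":-0.582,"ty":0.629,"tz":0,"ax":0,"ay":0,"az":0},{"tx":-0.582,"ty":0.629,"tz":0,"ax":0,"ay":0,"az":0},{"tx":-0.582,"ty":0.629,"tz":0,"ax":0,"ay":0,"az":0},{"tx":-0.582,"ty":0.629,"tz":0,"ax":0,"ay":0,"az":0}]' >/dev/null
python3 go.py .668 .2037 .142 -9.5; python3 - <<'E'
from h import *
s=eyes.snapshot("scene"); W=cloud(s); p=readout.state()["position"]
P=topz(W,p,.05,.155,.185); print("sink",circ(P),rect(P))
cv2.imwrite("pics/scene5.png",cv2.resize(s["color"][100:220,240:400],(800,600),interpolation=cv2.INTER_CUBIC))
E
```

```text
t 27.5 p [0.668  0.2029 0.2078] q [ 0.28  0.57  1.48 -0.    1.1  -1.13] F [-0.2 -0.7 -1. ] w 0.0277 g 20.0 
 shift [-0.     0.004  0.329] turn [-0.002 -0.003 -0.002]
sink [0.6721 0.2014 0.0198] ((677.253173828125, 194.62342834472656), (39.12234115600586, 22.309717178344727), 37.058475494384766)
```

View pics/scene5.png

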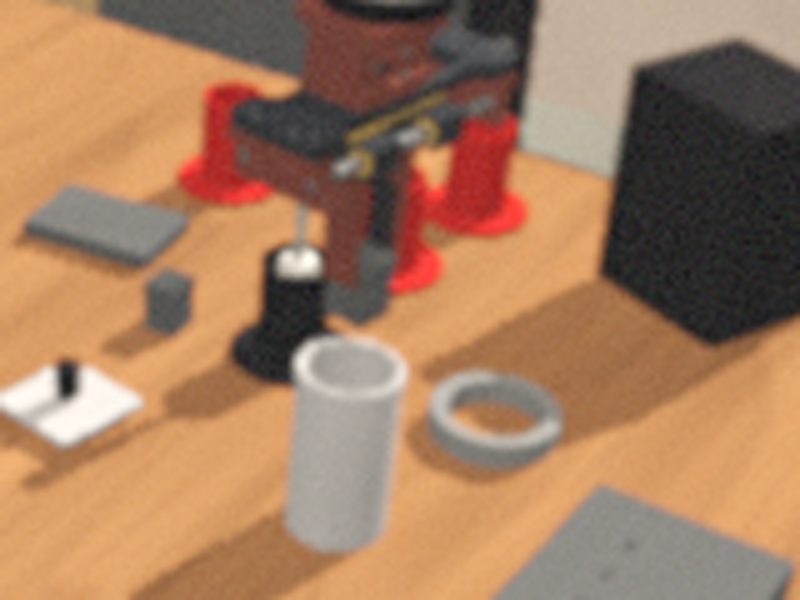

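Sink in the jaws (358,290) above the jar mouth (350,370), and the brush stands in the pot (298,265). Lowering until the tips are just above the rim, then letting go.

```bash

python3 -m pendant '[{"tx":0,"ty":0.004,"tz":0.12,"ax":0,"ay":0,"az":0},{"tx":0,"ty":0.004,"tz":0.22,"ax":0,"ay":0,"az":0},{"tx":0,"ty":0.004,"tz":0.3,"ax":0,"ay":0,"az":0},{"tx":0,"ty":0.004,"tz":0.325,"ax":0,"ay":0,"az":0},{"tx":0,"ty":0.004,"tz":0.325,"ax":0,"ay":0,"az":0},{"tx":0,"ty":0.004,"tz":0.325,"ax":0,"ay":0,"az":0}]'
python3 -m pendant '[{"tx":0,"ty":0,"tz":0,"ax":0,"ay":0,"az":0},{"tx":0,"ty":0,"tz":0,"ax":0,"ay":0,"az":0},{"tx":0,"ty":0,"tz":0,"ax":0,"ay":0,"az":0},{"tx":0,"ty":0,"tz":0,"ax":0,"ay":0,"az":0},{"tx":0,"ty":0,"tz":0,"ax":0,"ay":0,"az":0},{"tx":0,"ty":0,"tz":0,"ax":0,"ay":0,"az":0}]' 1
python3 -m pendant '[{"tx":0,"ty":0,"tz":-0.1,"ax":0,"ay":0,"az":0},{"tx":0,"ty":0,"tz":-0.3,"ax":0,"ay":0,"az":0},{"tx":0,"ty":0,"tz":-0.5,"ax":0,"ay":0,"az":0.2},{"tx":0,"ty":0,"tz":-0.5,"ax":0,"ay":0,"az":0.43},{"tx":0,"ty":0,"tz":-0.5,"ax":0,"ay":0,"az":0.43},{"tx":0,"ty":0,"tz":-0.5,"ax":0,"ay":0,"az":0.43},{"tx":0,"ty":0,"tz":-0.5,"ax":0,"ay":0,"az":0.43}]' >/dev/null
python3 go.py .5347 -.095 .20 -22; python3 meas.py s2 sq
```

```text
time_s: 28.15
position: [0.6698, 0.2047, 0.1441]
eef_rot: [0.261, 3.13, 0.001]
contact_force: [0.7, -0.0, -0.3]
gripper_width: 0.0279
grasp_force: 20.0
time_s: 28.75
position: [0.6693, 0.2047, 0.1433]
eef_rot: [-0.261, -3.131, 0.0]
contact_force: [-0.7, -1.1, -0.9]
gripper_width: 0.0725
grasp_force: 0.0
t 29.4 p [0.6685 0.2045 0.2418] q [ 0.28  0.53  1.45 -0.    1.16 -0.9 ] F [-0.5 -0.8 -0. ] w 0.0879 g 0.0 
 shift [ 0.051 -1.639  0.212] turn [-0.003 -0.004 -0.009]
s2 top 41 circ [ 0.5311 -0.0941  0.0176] z 0.043 rect [531.9 -94.9] [27.9 27.6] 64.2
s2 scene 89 circ [ 0.5385 -0.0958  0.0191] z 0.041 rect [537.4 -95. ] [29.5 30.3] 62.3
sq top 162 circ [ 0.6641 -0.1736  0.0502] z 0.098 rect [ 665.  -173.8] [74.  74.6] 4.0
sq scene 418 circ [ 0.6687 -0.173   0.0504] z 0.097 rect [ 668.6 -173.3] [74.8 75. ] 4.5
```

```bash

python3 -m pendant '[{"tx":0.01,"ty":-0.2,"tz":0,"ax":0,"ay":0,"az":0.05},{"tx":0.01,"ty":-0.4,"tz":0,"ax":0,"ay":0,"az":0.05},{"tx":0.02,"ty":-0.6,"tz":0,"ax":0,"ay":0,"az":0.05},{"tx":0.025,"ty":-0.82,"tz":0,"ax":0,"ay":0,"az":0.05}]' >/dev/null
python3 -m pendant '[{"tx":0.01,"ty":-0.2,"tz":0.1,"ax":0,"ay":0,"az":0},{"tx":0.01,"ty":-0.4,"tz":0.2,"ax":0,"ay":0,"az":0},{"tx":0.02,"ty":-0.6,"tz":0.3,"ax":0,"ay":0,"az":0},{"tx":0.025,"ty":-0.8,"tz":0.5,"ax":0,"ay":0,"az":0},{"tx":0.025,"ty":-0.8,"tz":0.56,"ax":0,"ay":0,"az":0},{"tx":0.025,"ty":-0.8,"tz":0.56,"ax":0,"ay":0,"az":0},{"tx":0.025,"ty":-0.8,"tz":0.56,"ax":0,"ay":0,"az":0},{"tx":0.025,"ty":-0.8,"tz":0.56,"ax":0,"ay":0,"az":0}]' >/dev/null
python3 go.py .5347 -.095 .05 -24; python3 meas.py s2 tall
```

```text
t 30.8 p [ 0.5339 -0.0887  0.1323] q [-0.19  0.46  1.89  0.    0.79 -1.34] F [ 0.5 -0.1 -0.2] w 0.0878 g 0.0 
 shift [-0.016 -0.027  0.411] turn [0.001 0.004 0.005]
s2 top few
s2 scene 83 circ [ 0.5377 -0.0945  0.0188] z 0.043 rect [536.1 -95.1] [27.7 31.6] 68.8
tall top 94 circ [0.6658 0.2036 0.0335] z 0.122 rect [665.1 203.3] [65. 61.] 2.1
tall scene 183 circ [0.6703 0.2035 0.035 ] z 0.122 rect [670.1 203. ] [64.3 66.2] 34.1
```

```bash

python3 -m pendant '[{"tx":-0.016,"ty":-0.027,"tz":0.15,"ax":0,"ay":0,"az":0},{"tx":-0.016,"ty":-0.027,"tz":0.28,"ax":0,"ay":0,"az":0},{"tx":-0.016,"ty":-0.027,"tz":0.37,"ax":0,"ay":0,"az":0},{"tx":-0.016,"ty":-0.027,"tz":0.405,"ax":0,"ay":0,"az":0},{"tx":-0.016,"ty":-0.027,"tz":0.405,"ax":0,"ay":0,"az":0},{"tx":-0.016,"ty":-0.027,"tz":0.405,"ax":0,"ay":0,"az":0}]'
python3 -m pendant '[{"tx":0,"ty":0,"tz":0,"ax":0,"ay":0,"az":0},{"tx":0,"ty":0,"tz":0,"ax":0,"ay":0,"az":0},{"tx":0,"ty":0,"tz":0,"ax":0,"ay":0,"az":0},{"tx":0,"ty":0,"tz":0,"ax":0,"ay":0,"az":0},{"tx":0,"ty":0,"tz":0,"ax":0,"ay":0,"az":0},{"tx":0,"ty":0,"tz":0,"ax":0,"ay":0,"az":0},{"tx":0,"ty":0,"tz":0,"ax":0,"ay":0,"az":0},{"tx":0,"ty":0,"tz":0,"ax":0,"ay":0,"az":0},{"tx":0,"ty":0,"tz":0,"ax":0,"ay":0,"az":0},{"tx":0,"ty":0,"tz":0,"ax":0,"ay":0,"az":0}]' -1 20
python3 -m pendant '[{"tx":0,"ty":0,"tz":-0.1,"ax":0,"ay":0,"az":0},{"tx":0,"ty":0,"tz":-0.3,"ax":0,"ay":0,"az":0},{"tx":0,"ty":0,"tz":-0.5,"ax":0,"ay":0,"az":0},{"tx":0,"ty":0,"tz":-0.7,"ax":0,"ay":0,"az":-0.28},{"tx":0,"ty":0,"tz":-0.7,"ax":0,"ay":0,"az":-0.56},{"tx":0,"ty":0,"tz":-0.7,"ax":0,"ay":0,"az":-0.84},{"tx":0,"ty":0,"tz":-0.7,"ax":0,"ay":0,"az":-0.95},{"tx":0,"ty":0,"tz":-0.7,"ax":0,"ay":0,"az":-0.95},{"tx":0,"ty":0,"tz":-0.7,"ax":0,"ay":0,"az":-0.95}]'
python3 go.py .6667 -.1735 .19 4.2; python3 meas.py sq
```

```text
time_s: 31.45
position: [0.5342, -0.0953, 0.0512]
eef_rot: [0.65, 3.072, 0.0]
contact_force: [0.1, 0.1, 0.5]
gripper_width: 0.0879
grasp_force: 0.0
time_s: 32.45
position: [0.5334, -0.0954, 0.0502]
eef_rot: [-0.651, -3.073, 0.0]
contact_force: [-0.1, -0.5, 0.3]
gripper_width: 0.0278
grasp_force: 20.0
time_s: 33.35
position: [0.5333, -0.0954, 0.1901]
eef_rot: [0.123, -3.139, -0.0]
contact_force: [0.4, -0.5, -0.8]
gripper_width: 0.0281
grasp_force: 20.0
t 33.4 p [ 0.5333 -0.0954  0.1901] q [-0.2   0.37  1.85 -0.    0.92 -1.85] F [ 0.4 -0.5 -0.8] w 0.0281 g 20.0 
 shift [-0.635 -0.441  0.001] turn [ 0.    -0.001  0.009]
sq top few
sq scene 418 circ [ 0.6695 -0.1728  0.051 ] z 0.097 rect [ 668.4 -173.1] [74.7 75.4] 3.4
```

```bash

python3 -m pendant '[{"tx":-0.15,"ty":-0.11,"tz":0,"ax":0,"ay":0,"az":0},{"tx":-0.3,"ty":-0.21,"tz":0,"ax":0,"ay":0,"az":0},{"tx":-0.45,"ty":-0.31,"tz":0,"ax":0,"ay":0,"az":0},{"tx":-0.59,"ty":-0.41,"tz":0,"ax":0,"ay":0,"az":0},{"tx":-0.635,"ty":-0.441,"tz":0,"ax":0,"ay":0,"az":0},{"tx":-0.635,"ty":-0.441,"tz":0,"ax":0,"ay":0,"az":0},{"tx":-0.635,"ty":-0.441,"tz":0,"ax":0,"ay":0,"az":0}]'
python3 -m pendant '[{"tx":0,"ty":0,"tz":0.1,"ax":0,"ay":0,"az":0},{"tx":0,"ty":0,"tz":0.22,"ax":0,"ay":0,"az":0},{"tx":0,"ty":0,"tz":0.32,"ax":0,"ay":0,"az":0},{"tx":0,"ty":0,"tz":0.36,"ax":0,"ay":0,"az":0},{"tx":0,"ty":0,"tz":0.36,"ax":0,"ay":0,"az":0},{"tx":0,"ty":0,"tz":0.36,"ax":0,"ay":0,"az":0}]'
python3 -m pendant '[{"tx":0,"ty":0,"tz":0,"ax":0,"ay":0,"az":0},{"tx":0,"ty":0,"tz":0,"ax":0,"ay":0,"az":0},{"tx":0,"ty":0,"tz":0,"ax":0,"ay":0,"az":0},{"tx":0,"ty":0,"tz":0,"ax":0,"ay":0,"az":0},{"tx":0,"ty":0,"tz":0,"ax":0,"ay":0,"az":0},{"tx":0,"ty":0,"tz":0,"ax":0,"ay":0,"az":0}]' 1
python3 -m pendant '[{"tx":0,"ty":0,"tz":-0.1,"ax":0,"ay":0,"az":0},{"tx":0,"ty":0,"tz":-0.3,"ax":0,"ay":0,"az":0},{"tx":0,"ty":0,"tz":-0.5,"ax":0,"ay":0,"az":0},{"tx":0,"ty":0,"tz":-0.5,"ax":0,"ay":0,"az":0.14},{"tx":0,"ty":0,"tz":-0.5,"ax":0,"ay":0,"az":0.14},{"tx":0,"ty":0,"tz":-0.5,"ax":0,"ay":0,"az":0.14}]' >/dev/null
python3 go.py .447 -.189 .12; python3 meas.py kt lidt sq
```

```text
time_s: 34.15
position: [0.6657, -0.1726, 0.1896]
eef_rot: [0.125, -3.137, -0.001]
contact_force: [0.1, -0.7, -1.0]
gripper_width: 0.0281
grasp_force: 20.0
time_s: 34.75
position: [0.6672, -0.173, 0.1192]
eef_rot: [-0.126, 3.138, -0.0]
contact_force: [0.0, -0.0, 0.6]
gripper_width: 0.0279
grasp_force: 20.0
time_s: 35.35
position: [0.6671, -0.1732, 0.1183]
eef_rot: [0.126, -3.139, 0.0]
contact_force: [-0.5, -0.2, -0.4]
gripper_width: 0.0723
grasp_force: 0.0
t 36.0 p [ 0.6664 -0.1731  0.2175] q [-0.27  0.54  1.49 -0.    1.11 -1.85] F [ 0.3 -0.2 -0.3] w 0.0876 g 0.0 
 shift [ 1.097 -0.071  0.489] turn [ 0.001 -0.003  0.016]
kt top few
kt scene 40 circ [ 0.4504 -0.1887  0.0123] z 0.045 rect [ 448.8 -189.3] [17.8 22.5] 43.0
lidt top 37 circ [ 0.4656 -0.1744  0.0159] z 0.017 rect [ 465.7 -173.5] [25.4 22.2] 80.0
lidt scene 277 circ [ 0.4499 -0.1873  0.036 ] z 0.025 rect [ 448.3 -189.3] [66.3 67.9] 85.5
sq top 94 circ [ 0.6621 -0.1669  0.0442] z 0.098 rect [ 663.6 -173.9] [72.6 73.9] 4.5
sq scene 411 circ [ 0.6691 -0.1731  0.0509] z 0.097 rect [ 669.  -172.9] [74.3 75.7] 5.9
```

```bash

python3 -m pendant '[{"tx":0.2,"ty":0,"tz":0,"ax":0,"ay":0,"az":0},{"tx":0.4,"ty":0,"tz":0,"ax":0,"ay":0,"az":0},{"tx":0.6,"ty":0,"tz":0,"ax":0,"ay":0,"az":0},{"tx":0.7,"ty":0,"tz":0,"ax":0,"ay":0,"az":0}]' 0.3 >/dev/null
python3 -m pendant '[{"tx":0.2,"ty":-0.071,"tz":0.15,"ax":0,"ay":0,"az":0},{"tx":0.397,"ty":-0.071,"tz":0.35,"ax":0,"ay":0,"az":0},{"tx":0.397,"ty":-0.071,"tz":0.49,"ax":0,"ay":0,"az":0},{"tx":0.397,"ty":-0.071,"tz":0.49,"ax":0,"ay":0,"az":0},{"tx":0.397,"ty":-0.071,"tz":0.49,"ax":0,"ay":0,"az":0},{"tx":0.397,"ty":-0.071,"tz":0.49,"ax":0,"ay":0,"az":0},{"tx":0.397,"ty":-0.071,"tz":0.49,"ax":0,"ay":0,"az":0}]' >/dev/null
python3 go.py .447 -.189 .038; python3 meas.py kt lidt
```

```text
t 37.1 p [ 0.4495 -0.1893  0.1217] q [-0.42  0.41  2.01  0.    0.72 -2.  ] F [0.  0.3 0.6] w 0.057 g 0.0 
 shift [0.014 0.002 0.418] turn [-0.002  0.005  0.014]
kt top few
kt scene 43 circ [ 0.4492 -0.189   0.0123] z 0.044 rect [ 449.9 -189. ] [18.4 19.7] 0.3
lidt top 70 circ [ 0.4431 -0.1883  0.033 ] z 0.02 rect [ 432.9 -195.5] [40.6 64. ] 35.3
lidt scene 275 circ [ 0.4496 -0.1874  0.0353] z 0.025 rect [ 450.4 -188.7] [65.5 67.4] 14.8
```

```bash

python3 -m pendant '[{"tx":0.014,"ty":0.002,"tz":0.15,"ax":0,"ay":0,"az":0},{"tx":0.014,"ty":0.002,"tz":0.28,"ax":0,"ay":0,"az":0},{"tx":0.014,"ty":0.002,"tz":0.37,"ax":0,"ay":0,"az":0},{"tx":0.014,"ty":0.002,"tz":0.41,"ax":0,"ay":0,"az":0},{"tx":0.014,"ty":0.002,"tz":0.41,"ax":0,"ay":0,"az":0},{"tx":0.014,"ty":0.002,"tz":0.41,"ax":0,"ay":0,"az":0}]'
python3 -m pendant '[{"tx":0,"ty":0,"tz":0,"ax":0,"ay":0,"az":0},{"tx":0,"ty":0,"tz":0,"ax":0,"ay":0,"az":0},{"tx":0,"ty":0,"tz":0,"ax":0,"ay":0,"az":0},{"tx":0,"ty":0,"tz":0,"ax":0,"ay":0,"az":0},{"tx":0,"ty":0,"tz":0,"ax":0,"ay":0,"az":0},{"tx":0,"ty":0,"tz":0,"ax":0,"ay":0,"az":0},{"tx":0,"ty":0,"tz":0,"ax":0,"ay":0,"az":0}]' -1 40
python3 -m pendant '[{"tx":0,"ty":0,"tz":-0.1,"ax":0,"ay":0,"az":0},{"tx":0,"ty":0,"tz":-0.3,"ax":0,"ay":0,"az":0},{"tx":0,"ty":0,"tz":-0.5,"ax":0,"ay":0,"az":0},{"tx":0,"ty":0,"tz":-0.7,"ax":0,"ay":0,"az":0},{"tx":0,"ty":0,"tz":-0.85,"ax":0,"ay":0,"az":0},{"tx":0,"ty":0,"tz":-0.85,"ax":0,"ay":0,"az":0},{"tx":0,"ty":0,"tz":-0.85,"ax":0,"ay":0,"az":0}]'
python3 go.py .668 .2037 .21
```

```text
time_s: 37.85
position: [0.4455, -0.1887, 0.0389]
eef_rot: [-0.011, 3.141, -0.001]
contact_force: [0.1, -0.2, -0.5]
gripper_width: 0.0566
grasp_force: 0.0
time_s: 38.55
position: [0.445, -0.1885, 0.0384]
eef_rot: [-0.01, 3.141, -0.0]
contact_force: [0.1, -1.4, 3.0]
gripper_width: 0.0191
grasp_force: 40.0
time_s: 39.25
position: [0.4449, -0.1885, 0.2083]
eef_rot: [-0.01, 3.141, -0.001]
contact_force: [-0.7, 0.3, -1.2]
gripper_width: 0.0194
grasp_force: 40.0
t 39.2 p [ 0.4449 -0.1885  0.2083] q [-0.43  0.26  1.97 -0.    0.91 -2.  ] F [-0.7  0.3 -1.2] w 0.0194 g 40.0 
 shift [-1.129  1.953 -0.008] turn [-0.001  0.002  0.013]
```

```bash

python3 -m pendant '[{"tx":-0.11,"ty":0.2,"tz":0,"ax":0,"ay":0,"az":0},{"tx":-0.22,"ty":0.4,"tz":0,"ax":0,"ay":0,"az":0},{"tx":-0.34,"ty":0.6,"tz":0,"ax":0,"ay":0,"az":0},{"tx":-0.45,"ty":0.8,"tz":0,"ax":0,"ay":0,"az":0},{"tx":-0.565,"ty":0.977,"tz":0,"ax":0,"ay":0,"az":0}]' >/dev/null
python3 -m pendant '[{"tx":-0.11,"ty":0.2,"tz":0,"ax":0,"ay":0,"az":0},{"tx":-0.22,"ty":0.4,"tz":0,"ax":0,"ay":0,"az":0},{"tx":-0.34,"ty":0.6,"tz":0,"ax":0,"ay":0,"az":0},{"tx":-0.45,"ty":0.8,"tz":0,"ax":0,"ay":0,"az":0},{"tx":-0.565,"ty":0.977,"tz":0,"ax":0,"ay":0,"az":0.013},{"tx":-0.565,"ty":0.977,"tz":0,"ax":0,"ay":0,"az":0.013},{"tx":-0.565,"ty":0.977,"tz":0,"ax":0,"ay":0,"az":0.013},{"tx":-0.565,"ty":0.977,"tz":0,"ax":0,"ay":0,"az":0.013},{"tx":-0.565,"ty":0.977,"tz":0,"ax":0,"ay":0,"az":0.013}]' >/dev/null
cat > lid.py <<'E'
import sys; from h import *
jz,c=float(sys.argv[1]),tuple(map(float,sys.argv[2:4]))
p=readout.state()["position"]; print("tcp",p.round(4))
for n in("scene","top"):
    W=cloud(eyes.snapshot(n))
    P=topz(W,p,.07,p[2]-.028,p[2]-.02)
    if len(P)>5: print(n,"lid",len(P),circ(P),rect(P))
    P=topz(W,c,.07,jz-.006,jz+.02)
    if len(P)>5: print(n,"jar",len(P),circ(P),rect(P))
E
python3 lid.py .12 .668 .2037; python3 go.py .668 .2037 .152
```

```text
tcp [0.6675 0.2024 0.2074]
scene lid 155 [0.6713 0.2012 0.035 ] ((674.69580078125, 197.6807861328125), (65.38995361328125, 60.443695068359375), 28.173433303833008)
scene jar 88 [0.6705 0.2031 0.0344] ((671.5690307617188, 202.68247985839844), (61.267276763916016, 66.4605712890625), 31.988401412963867)
t 40.8 p [0.668  0.2026 0.2082] q [ 0.28  0.56  1.48 -0.    1.1  -1.29] F [ 0.1 -0.7 -0.4] w 0.019 g 40.0 
 shift [-0.     0.005  0.281] turn [-0.    -0.001 -0.003]
```

```bash

python3 -m pendant '[{"tx":0.003,"ty":0.008,"tz":0.08,"ax":0,"ay":0,"az":0},{"tx":0.003,"ty":0.008,"tz":0.16,"ax":0,"ay":0,"az":0},{"tx":0.003,"ty":0.008,"tz":0.22,"ax":0,"ay":0,"az":0},{"tx":0.003,"ty":0.008,"tz":0.24,"ax":0,"ay":0,"az":0},{"tx":0.003,"ty":0.008,"tz":0.24,"ax":0,"ay":0,"az":0},{"tx":0.003,"ty":0.008,"tz":0.24,"ax":0,"ay":0,"az":0}]'
python3 -m pendant '[{"tx":0,"ty":0,"tz":0.01,"ax":0,"ay":0,"az":0},{"tx":0,"ty":0,"tz":0.02,"ax":0,"ay":0,"az":0},{"tx":0,"ty":0,"tz":0.03,"ax":0,"ay":0,"az":0},{"tx":0,"ty":0,"tz":0.03,"ax":0,"ay":0,"az":0}]'
```

```text
time_s: 41.35
position: [0.668, 0.2055, 0.1603]
eef_rot: [0.0, 3.141, 0.0]
contact_force: [-0.3, -0.4, 0.4]
gripper_width: 0.0193
grasp_force: 40.0
time_s: 41.75
position: [0.6676, 0.2054, 0.1541]
eef_rot: [-0.0, -3.141, 0.0]
contact_force: [1.0, 0.5, -0.4]
gripper_width: 0.0194
grasp_force: 40.0
```

```bash

python3 -m pendant '[{"tx":0,"ty":-0.005,"tz":0.01,"ax":0,"ay":0,"az":0},{"tx":0,"ty":-0.005,"tz":0.016,"ax":0,"ay":0,"az":0},{"tx":0,"ty":-0.005,"tz":0.022,"ax":0,"ay":0,"az":0},{"tx":0,"ty":-0.005,"tz":0.025,"ax":0,"ay":0,"az":0},{"tx":0,"ty":-0.005,"tz":0.025,"ax":0,"ay":0,"az":0}]'
```

```text
time_s: 42.25
position: [0.6681, 0.2044, 0.1505]
eef_rot: [0.0, 3.141, 0.0]
contact_force: [-2.4, -1.7, 6.1]
gripper_width: 0.0194
grasp_force: 40.0
```

```bash

python3 -m pendant '[{"tx":0,"ty":0,"tz":0,"ax":0,"ay":0,"az":0},{"tx":0,"ty":0,"tz":-0.002,"ax":0,"ay":0,"az":0},{"tx":0,"ty":0,"tz":-0.004,"ax":0,"ay":0,"az":0},{"tx":0,"ty":0,"tz":-0.004,"ax":0,"ay":0,"az":0},{"tx":0,"ty":0,"tz":-0.004,"ax":0,"ay":0,"az":0}]' 0.3 >/dev/null
python3 -m pendant '[{"tx":0,"ty":0,"tz":-0.1,"ax":0,"ay":0,"az":0},{"tx":0,"ty":0,"tz":-0.2,"ax":0,"ay":0,"az":0},{"tx":0,"ty":0,"tz":-0.4,"ax":0,"ay":0,"az":0},{"tx":0,"ty":0,"tz":-0.5,"ax":0,"ay":0,"az":0.27},{"tx":0,"ty":0,"tz":-0.5,"ax":0,"ay":0,"az":0.283},{"tx":0,"ty":0,"tz":-0.5,"ax":0,"ay":0,"az":0.283},{"tx":0,"ty":0,"tz":-0.5,"ax":0,"ay":0,"az":0.283}]' >/dev/null
python3 go.py .458 .189 .12 -8.5; python3 - <<'E'
from h import *
for n in("scene","top"):
    W=cloud(eyes.snapshot(n))
    P=topz(W,(.668,.204),.06,.10,.17); print(n,"plate",np.percentile(P[(P[:,2]<.135)][:,2],[50,90,98]),"knobtop",P[:,2].max(), circ(P[P[:,2]<.135]), circ(P[P[:,2]>.14]))
E
python3 meas.py ksq lidsq sq
```

```text
t 43.5 p [0.6668 0.2041 0.2481] q [ 0.28  0.52  1.45 -0.    1.17 -1.14] F [-0.3 -0.6 -0.3] w 0.0571 g 0.0 
 shift [ 1.02  -0.226  0.644] turn [-0.002 -0.005  0.004]
scene plate [0.12380231 0.12627115 0.13109128] knobtop 0.1546082387155797 [0.6728 0.2028 0.0346] [0.6725 0.204  0.0109]
ksq top few
ksq scene 24 circ [0.4536 0.227  0.0117] z 0.044 rect [454.7 226.9] [19.5 19. ] 8.2
lidsq top few
lidsq scene 236 circ [0.4572 0.2246 0.0504] z 0.025 rect [453.2 226.8] [77.  78.8] 81.8
sq top 167 circ [ 0.6639 -0.1738  0.0506] z 0.1 rect [ 664.7 -173.7] [74.6 73.8] 4.3
sq scene 418 circ [ 0.6688 -0.1728  0.0504] z 0.098 rect [ 668.4 -172.1] [74.6 75.3] 3.5Traceback (most recent call last):
  File "<stdin>", line 4, in <module>
    return _quantile_unchecked(
        a, q, axis, out, overwrite_input, method, keepdims, weights)
    return _ureduce(a,
                    func=_quantile_ureduce_func,
    ...<5 lines>...
                    overwrite_input=overwrite_input,
                    method=method)
    r = func(a, **kwargs)
    result = _quantile(arr,
                       quantiles=q,
    ...<2 lines>...
                       out=out,
                       weights=wgt)
    slices_having_nans = np.isnan(arr[-1, ...])
                                  ~~~^^^^^^^^^
IndexError: index -1 is out of bounds for axis 0 with size 0
```

The tall lid is seated. The square lid has been knocked about 38 mm in +y, so I'm moving the arm aside to see it from above.

```bash

python3 -m pendant '[{"tx":0.05,"ty":-0.2,"tz":0,"ax":0,"ay":0,"az":0},{"tx":0.1,"ty":-0.4,"tz":0,"ax":0,"ay":0,"az":0},{"tx":0.15,"ty":-0.6,"tz":0,"ax":0,"ay":0,"az":0},{"tx":0.22,"ty":-0.81,"tz":0,"ax":0,"ay":0,"az":0},{"tx":0.22,"ty":-0.81,"tz":0,"ax":0,"ay":0,"az":0},{"tx":0.22,"ty":-0.81,"tz":0,"ax":0,"ay":0,"az":0},{"tx":0.22,"ty":-0.81,"tz":0,"ax":0,"ay":0,"az":0}]' >/dev/null
sed -i 's/"lidsq":(.458,.189/"lidsq":(.453,.2275/;s/"ksq":(.458,.189/"ksq":(.453,.2275/' meas.py
python3 meas.py ksq lidsq; python3 go.py .451 .2275 .16 -8.5
python3 - <<'E'
from h import *
s=eyes.snapshot("top"); cv2.imwrite("pics/top6.png",cv2.resize(s["color"][110:290,80:420],(800,424),interpolation=cv2.INTER_CUBIC))
E
```

```text
ksq top 27 circ [0.45   0.2264 0.0098] z 0.045 rect [450.1 226.4] [17.8 16.8] 27.0
ksq scene 25 circ [0.4533 0.2275 0.0131] z 0.043 rect [455.1 227.9] [17.8 22.1] 13.1
lidsq top 385 circ [0.4504 0.2257 0.0502] z 0.025 rect [450.2 226.7] [73.5 73.7] 81.9
lidsq scene 236 circ [0.4572 0.2252 0.0499] z 0.025 rect [454.6 226.4] [76.9 76.2] 82.8
t 44.5 p [0.6009 0.0518 0.2499] q [ 0.07  0.38  1.67  0.    1.09 -1.36] F [ 0.4 -0.4 -0.7] w 0.0571 g 0.0 
 shift [0.87  0.759 0.45 ] turn [0.    0.    0.003]
```

View pics/top6.png

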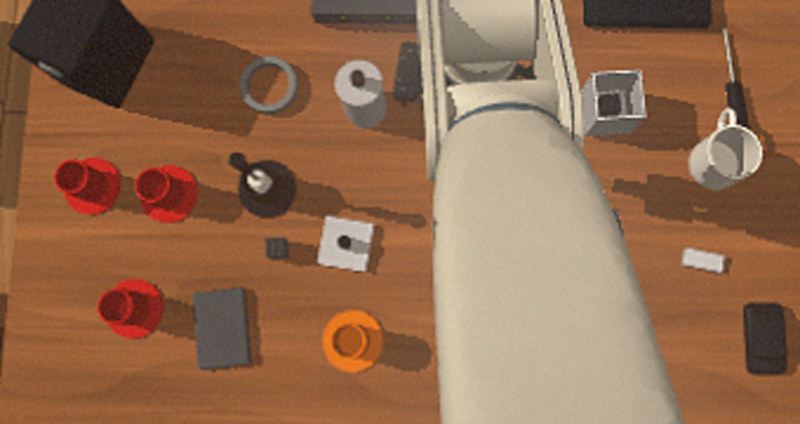

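Top view: the tall jar is closed (358,85), the sink is in the square jar (608,103), the brush is in its pot (262,180) and the square lid is at (345,243).

```bash

python3 -m pendant '[{"tx":0.15,"ty":0.13,"tz":0,"ax":0,"ay":0,"az":0},{"tx":0.3,"ty":0.26,"tz":0,"ax":0,"ay":0,"az":0},{"tx":0.45,"ty":0.39,"tz":0,"ax":0,"ay":0,"az":0},{"tx":0.6,"ty":0.52,"tz":0.1,"ax":0,"ay":0,"az":0},{"tx":0.75,"ty":0.65,"tz":0.25,"ax":0,"ay":0,"az":0},{"tx":0.864,"ty":0.758,"tz":0.4,"ax":0,"ay":0,"az":0},{"tx":0.864,"ty":0.758,"tz":0.6,"ax":0,"ay":0,"az":0},{"tx":0.864,"ty":0.758,"tz":0.6,"ax":0,"ay":0,"az":0},{"tx":0.864,"ty":0.758,"tz":0.6,"ax":0,"ay":0,"az":0},{"tx":0.864,"ty":0.758,"tz":0.6,"ax":0,"ay":0,"az":0}]' 0.3 >/dev/null
python3 meas.py ksq lidsq; python3 go.py .4525 .227 .038 -8
```

```text
ksq top few
ksq scene 25 circ [0.4565 0.2249 0.0106] z 0.044 rect [456.6 223.8] [20.7 16.1] 3.9
lidsq top few
lidsq scene 236 circ [0.4582 0.2244 0.0497] z 0.024 rect [455.3 225.9] [76.6 77.4] 81.6
t 45.6 p [0.4533 0.2264 0.1319] q [ 0.44  0.42  1.97 -0.    0.76 -0.98] F [-0.1  1.   0.2] w 0.0571 g 0.0 
 shift [0.006 0.002 0.469] turn [ 0.003  0.005 -0.018]
```

```bash

python3 -m pendant '[{"tx":0.003,"ty":0.002,"tz":0.15,"ax":0,"ay":0,"az":0},{"tx":0.003,"ty":0.002,"tz":0.28,"ax":0,"ay":0,"az":0},{"tx":0.003,"ty":0.002,"tz":0.4,"ax":0,"ay":0,"az":0},{"tx":0.003,"ty":0.002,"tz":0.46,"ax":0,"ay":0,"az":0},{"tx":0.003,"ty":0.002,"tz":0.46,"ax":0,"ay":0,"az":0},{"tx":0.003,"ty":0.002,"tz":0.46,"ax":0,"ay":0,"az":0}]'
python3 -m pendant '[{"tx":0,"ty":0,"tz":0,"ax":0,"ay":0,"az":0},{"tx":0,"ty":0,"tz":0,"ax":0,"ay":0,"az":0},{"tx":0,"ty":0,"tz":0,"ax":0,"ay":0,"az":0},{"tx":0,"ty":0,"tz":0,"ax":0,"ay":0,"az":0},{"tx":0,"ty":0,"tz":0,"ax":0,"ay":0,"az":0},{"tx":0,"ty":0,"tz":0,"ax":0,"ay":0,"az":0},{"tx":0,"ty":0,"tz":0,"ax":0,"ay":0,"az":0}]' -1 40
python3 -m pendant '[{"tx":0,"ty":0,"tz":-0.1,"ax":0,"ay":0,"az":0},{"tx":0,"ty":0,"tz":-0.3,"ax":0,"ay":0,"az":0},{"tx":0,"ty":0,"tz":-0.5,"ax":0,"ay":0,"az":0},{"tx":0,"ty":0,"tz":-0.7,"ax":0,"ay":0,"az":0},{"tx":0,"ty":0,"tz":-0.9,"ax":0,"ay":0,"az":0},{"tx":0,"ty":0,"tz":-0.95,"ax":0,"ay":0,"az":-0.2},{"tx":0,"ty":0,"tz":-0.95,"ax":0,"ay":0,"az":-0.42},{"tx":0,"ty":0,"tz":-0.95,"ax":0,"ay":0,"az":-0.42},{"tx":0,"ty":0,"tz":-0.95,"ax":0,"ay":0,"az":-0.42},{"tx":0,"ty":0,"tz":-0.95,"ax":0,"ay":0,"az":-0.42}]'
python3 go.py .6667 -.1735 .2 4.2; python3 lid.py .095 .667 -.1735; python3 meas.py sq
```

```text
time_s: 46.2
position: [0.4521, 0.2268, 0.039]
eef_rot: [0.233, 3.132, 0.001]
contact_force: [-0.1, 0.1, 0.2]
gripper_width: 0.057
grasp_force: 0.0
time_s: 46.9
position: [0.4514, 0.2267, 0.0383]
eef_rot: [0.233, 3.133, 0.0]
contact_force: [-1.4, -0.9, 4.4]
gripper_width: 0.0196
grasp_force: 40.0
time_s: 47.9
position: [0.4509, 0.2265, 0.2274]
eef_rot: [0.109, -3.138, 0.001]
contact_force: [-0.2, -0.1, 0.0]
gripper_width: 0.0189
grasp_force: 40.0
t 47.9 p [0.4509 0.2265 0.2274] q [ 0.44  0.27  1.9  -0.    0.97 -1.2 ] F [-0.2 -0.1  0. ] w 0.0189 g 40.0 
 shift [-0.938 -2.07   0.137] turn [-0.001 -0.002 -0.007]
tcp [0.4509 0.2265 0.2274]
scene lid 186 [0.4565 0.2259 0.05  ] ((455.39459228515625, 224.88677978515625), (74.61651611328125, 78.1651382446289), 4.2090229988098145)
scene jar 234 [ 0.668  -0.1726  0.0502] ((668.5545043945312, -172.7091522216797), (73.85301208496094, 74.06688690185547), 5.102818012237549)
top lid 11 [0.4253 0.2473 0.015 ] ((427.451416015625, 248.3679962158203), (5.622353553771973, 29.75649642944336), 25.265161514282227)
top jar 113 [ 0.6643 -0.1733  0.0499] ((664.3612670898438, -173.59490966796875), (73.79051208496094, 73.67658996582031), 4.3655900955200195)
sq top 169 circ [ 0.6652 -0.1738  0.05  ] z 0.099 rect [ 664.3 -174.2] [73.2 74.7] 4.3
sq scene 419 circ [ 0.6683 -0.1728  0.0502] z 0.097 rect [ 669.  -172.7] [73.9 74.2] 4.1
```

```bash

python3 -m pendant '[{"tx":-0.08,"ty":-0.18,"tz":0,"ax":0,"ay":0,"az":0},{"tx":-0.17,"ty":-0.36,"tz":0,"ax":0,"ay":0,"az":0},{"tx":-0.24,"ty":-0.54,"tz":0,"ax":0,"ay":0,"az":0},{"tx":-0.31,"ty":-0.69,"tz":0,"ax":0,"ay":0,"az":0}]' >/dev/null
python3 -m pendant '[{"tx":-0.08,"ty":-0.18,"tz":0,"ax":0,"ay":0,"az":0},{"tx":-0.17,"ty":-0.36,"tz":0,"ax":0,"ay":0,"az":0},{"tx":-0.24,"ty":-0.54,"tz":0,"ax":0,"ay":0,"az":0},{"tx":-0.31,"ty":-0.69,"tz":0,"ax":0,"ay":0,"az":0}]' >/dev/null
python3 -m pendant '[{"tx":-0.08,"ty":-0.18,"tz":0,"ax":0,"ay":0,"az":0},{"tx":-0.17,"ty":-0.36,"tz":0,"ax":0,"ay":0,"az":0},{"tx":-0.24,"ty":-0.54,"tz":0,"ax":0,"ay":0,"az":0},{"tx":-0.318,"ty":-0.69,"tz":0.1,"ax":0,"ay":0,"az":0},{"tx":-0.318,"ty":-0.69,"tz":0.2,"ax":0,"ay":0,"az":0},{"tx":-0.318,"ty":-0.69,"tz":0.2,"ax":0,"ay":0,"az":0},{"tx":-0.318,"ty":-0.69,"tz":0.2,"ax":0,"ay":0,"az":0},{"tx":-0.318,"ty":-0.69,"tz":0.2,"ax":0,"ay":0,"az":0},{"tx":-0.318,"ty":-0.69,"tz":0.2,"ax":0,"ay":0,"az":0}]' >/dev/null
python3 lid.py .095 .667 -.1735;python3 go.py .6667 -.1735 .135 4.2
```

```text
tcp [ 0.6685 -0.1723  0.1895]
scene lid 474 [ 0.6735 -0.1742  0.0505] ((671.938720703125, -172.73751831054688), (76.92204284667969, 75.8276138305664), 5.3798370361328125)
scene jar 189 [ 0.6675 -0.1718  0.0504] ((667.9203491210938, -172.69131469726562), (75.76738739013672, 74.58296203613281), 4.943745136260986)
top lid 106 [ 0.6648 -0.1561  0.0389] ((666.7213745117188, -156.69607543945312), (73.19683837890625, 42.76645278930664), 5.669710159301758)
top jar 46 [ 0.6587 -0.1645  0.0376] ((645.7719116210938, -151.30992126464844), (75.0789794921875, 36.94728469848633), 44.517208099365234)
t 49.9 p [ 0.6684 -0.1725  0.1892] q [-0.27  0.57  1.51 -0.    1.06 -1.91] F [ 0.1 -0.1 -0.7] w 0.0194 g 40.0 
 shift [ 0.009 -0.004  0.271] turn [-0.001  0.003 -0.002]
```

```bash

python3 -m pendant '[{"tx":0.013,"ty":-0.003,"tz":0.1,"ax":0,"ay":0,"az":0},{"tx":0.013,"ty":-0.003,"tz":0.18,"ax":0,"ay":0,"az":0},{"tx":0.013,"ty":-0.003,"tz":0.24,"ax":0,"ay":0,"az":0},{"tx":0.013,"ty":-0.003,"tz":0.266,"ax":0,"ay":0,"az":0},{"tx":0.013,"ty":-0.003,"tz":0.266,"ax":0,"ay":0,"az":0},{"tx":0.013,"ty":-0.003,"tz":0.266,"ax":0,"ay":0,"az":0}]'
python3 -m pendant '[{"tx":0,"ty":0,"tz":0.01,"ax":0,"ay":0,"az":0},{"tx":0,"ty":0,"tz":0.02,"ax":0,"ay":0,"az":0},{"tx":0,"ty":0,"tz":0.03,"ax":0,"ay":0,"az":0},{"tx":0,"ty":0,"tz":0.03,"ax":0,"ay":0,"az":0}]'
```

```text
time_s: 50.5
position: [0.6658, -0.1737, 0.1351]
eef_rot: [-0.113, 3.139, -0.0]
contact_force: [-0.1, -0.2, -0.2]
gripper_width: 0.0195
grasp_force: 40.0
time_s: 50.9
position: [0.6653, -0.1736, 0.1287]
eef_rot: [0.112, -3.139, -0.0]
contact_force: [-0.0, -0.5, -0.4]
gripper_width: 0.0192
grasp_force: 40.0
```

```bash

python3 -m pendant '[{"tx":0,"ty":0,"tz":0.008,"ax":0,"ay":0,"az":0},{"tx":0,"ty":0,"tz":0.014,"ax":0,"ay":0,"az":0},{"tx":0,"ty":0,"tz":0.02,"ax":0,"ay":0,"az":0},{"tx":0,"ty":0,"tz":0.023,"ax":0,"ay":0,"az":0},{"tx":0,"ty":0,"tz":0.023,"ax":0,"ay":0,"az":0}]'
python3 -m pendant '[{"tx":0,"ty":0,"tz":0,"ax":0,"ay":0,"az":0},{"tx":0,"ty":0,"tz":-0.002,"ax":0,"ay":0,"az":0},{"tx":0,"ty":0,"tz":-0.004,"ax":0,"ay":0,"az":0},{"tx":0,"ty":0,"tz":-0.004,"ax":0,"ay":0,"az":0},{"tx":0,"ty":0,"tz":-0.004,"ax":0,"ay":0,"az":0}]' 0.3
python3 -m pendant '[{"tx":0,"ty":0,"tz":-0.1,"ax":0,"ay":0,"az":0},{"tx":0,"ty":0,"tz":-0.2,"ax":0,"ay":0,"az":0},{"tx":0,"ty":0,"tz":-0.4,"ax":0,"ay":0,"az":0},{"tx":0,"ty":0,"tz":-0.6,"ax":0,"ay":0,"az":0},{"tx":0,"ty":0,"tz":-0.75,"ax":0,"ay":0,"az":0}]' >/dev/null
python3 -m pendant '[{"tx":0.2,"ty":0,"tz":0,"ax":0,"ay":0,"az":0},{"tx":0.4,"ty":0.1,"tz":0,"ax":0,"ay":0,"az":0},{"tx":0.6,"ty":0.2,"tz":0,"ax":0,"ay":0,"az":0},{"tx":0.75,"ty":0.35,"tz":0,"ax":0,"ay":0,"az":0},{"tx":0.75,"ty":0.5,"tz":0,"ax":0,"ay":0,"az":0},{"tx":0.75,"ty":0.5,"tz":0,"ax":0,"ay":0,"az":0},{"tx":0.75,"ty":0.5,"tz":0,"ax":0,"ay":0,"az":0}]'
python3 - <<'E'
from h import *
for n in("scene","top"):
    s=eyes.snapshot(n); W=cloud(s)
    for nm,c,z in(("tall",(.668,.204),.126),("sq",(.667,-.1735),.101)):
        P=topz(W,c,.06,z-.005,z+.04); a=P[P[:,2]<z+.006]; b=P[P[:,2]>z+.015]
        print(n,nm,np.median(a[:,2]),"top",b[:,2].max() if len(b) else 0,rect(a),rect(b) if len(b) else 0)
        # plane fit of the plate
        r=np.linalg.lstsq(np.c_[a[:,:2]-a[:,:2].mean(0),np.ones(len(a))],a[:,2],rcond=None)[0]; print(" tilt",r.round(3))
    cv2.imwrite(f"pics/{n}9.png",cv2.resize(s["color"],(800,600),interpolation=cv2.INTER_CUBIC))
E
```

```text
time_s: 51.4
position: [0.6655, -0.1737, 0.1253]
eef_rot: [-0.112, 3.139, -0.0]
contact_force: [-2.5, 0.4, 7.0]
gripper_width: 0.0191
grasp_force: 40.0
time_s: 51.9
position: [0.6654, -0.1736, 0.1249]
eef_rot: [0.113, -3.139, -0.0]
contact_force: [0.5, -0.2, -0.8]
gripper_width: 0.0547
grasp_force: 0.0
time_s: 53.1
position: [0.5091, -0.0845, 0.2755]
eef_rot: [-0.115, 3.138, -0.001]
contact_force: [-0.7, 0.2, 0.4]
gripper_width: 0.0573
grasp_force: 0.0
scene tall 0.12484949884826992 top 0.15677860518185618 ((671.2975463867188, 201.8065185546875), (66.75259399414062, 62.71898651123047), 12.168869972229004) ((673.7481079101562, 202.36117553710938), (19.23348617553711, 19.26108741760254), 81.6835708618164)
 tilt [0.    0.008 0.125]
scene sq 0.10025491916068595 top 0.13111631144544975 ((668.3616333007812, -173.37295532226562), (77.12512969970703, 76.15416717529297), 4.76138162612915) ((669.7970581054688, -175.04881286621094), (17.736064910888672, 17.12561798095703), 37.27437210083008)
 tilt [-0.004  0.005  0.1  ]
top tall 0.12477238019203836 top 0.15667648883184396 ((666.8111572265625, 204.50347900390625), (63.934173583984375, 63.963539123535156), 1.9123162031173706) ((666.185791015625, 203.68983459472656), (18.883045196533203, 16.597320556640625), 80.78169250488281)
 tilt [-0.006  0.009  0.125]
top sq nan top 0 ((0.0, 0.0), (0.0, 0.0), 0.0) 0
 tilt [0. 0. 0.]
  return _methods._mean(a, axis=axis, dtype=dtype,
  ret = ret.dtype.type(ret / rcount)
<stdin>:8: RuntimeWarning: Mean of empty slice.
  ret = um.true_divide(
```

View pics/scene9.png

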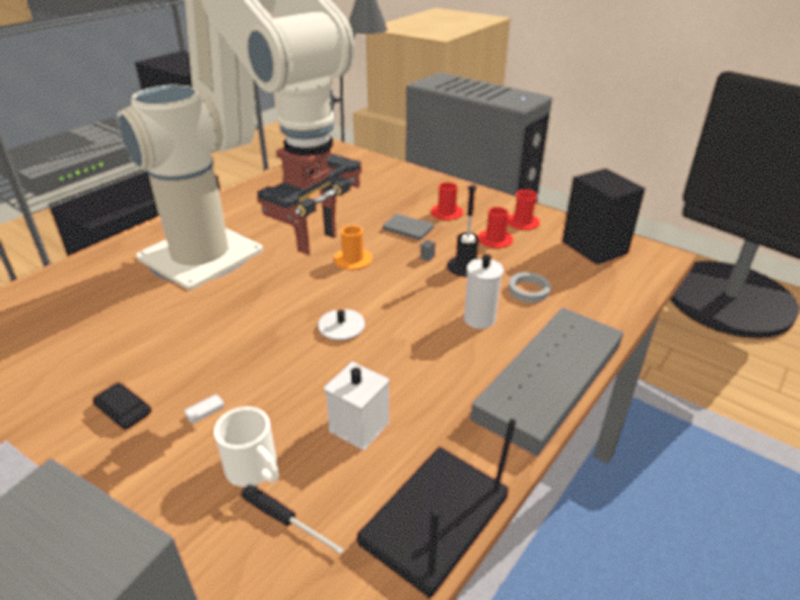

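View pics/top9.png

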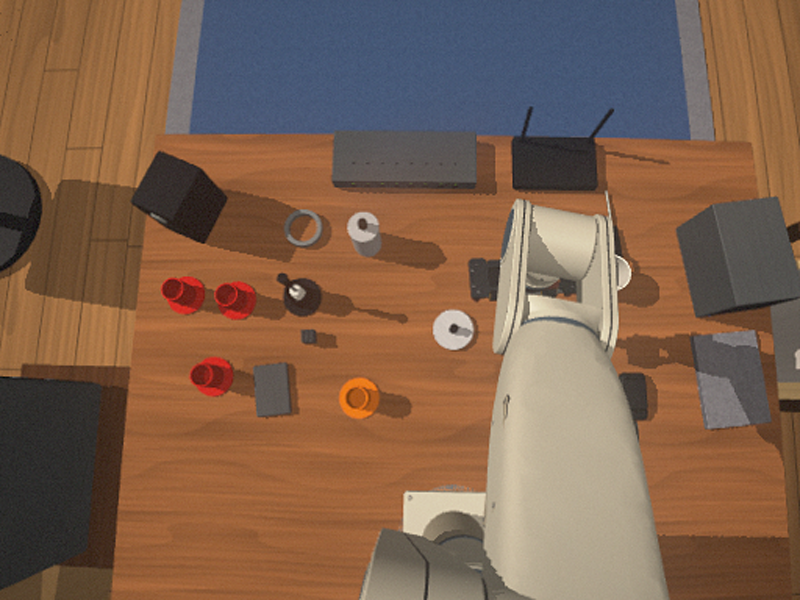

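Both jars are upright with flat, seated lids: tall (482,270) and square (357,385) in the scene view. The brush stands in its pot (467,235) and the bystanders have not moved. Handing in.

```bash
python3 -c "
from workcell import workorder; print(workorder.close_job())"
```

```text
the job is handed in; nothing more can be done
None
```

The job is handed in: both jars present (tall, then square) were brushed, each got a heat sink and its own lid seated flat, and the brush is back in its pot; the sink in the tall jar was not seen after it was dropped in.

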